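Make up a shoe repair kit in a slide-cover case

TASK

Make up the repair kit in the wooden case: slide its cover fully back off the open bay, then tip the divided tray on its corner so that all the studs, and none of the toe plates, run out through their rim gap into the open bay, and stand the tray back flat on its rubber mat with the toe plates still in their bay. Put every thin stiffener plate from the stone slab into the same bay (slide it out over the slab's edge to get hold of it), before or after the studs. When everything is in and the tray is back, slide the cover fully home over the bay, and leave the other things on the bench alone.

Things in the scene. Friction and masses are not known exactly. Their poses are not given: they have to be found in the camera images.
- cover (a joint): Plywood cover (142 x 144 x 5 mm) sliding on rails along the top of the wooden case. 0 = parked fully back over the foam-filled half; 0.147 = fully home over the open bay (end stops at both). Growing values move it along the case's -x. Needs about 2 N; stays where it is left.
- cover_grip (a point): Middle of the dark wooden rib on top of the cover: the rib is 12 mm thick along the case's x, 60 mm long along its y, its top 10 mm above this point, its foot (the cover's top face) 14 mm below. Pinch it from above across its thickness.
- case: Fixed wooden case, 290 (x) x 146 (y) x 55 mm high, walls 5 mm. A cross wall at its middle splits it: the -x half is the empty open bay (inside 137 x 136 mm), the +x half is filled with grey foam and tools. Origin: centre of its underside. The cover runs 56 to 62 mm above the bench, its rib reaches 86 mm.
- bay (a point): Centre of the inner floor of the case's open bay, 4 mm above the bench; axes as the case's. The bay is 137 (x) x 136 (y) mm inside and 51 mm deep.
- tray: Divided white plastic tray, about 0.25 kg, 160 (x) x 110 (y) mm, slick floor 4 mm thick, walls 3 mm thick, 24 mm high from the underside. A divider along x makes two bays: +y holds the studs, -y the toe plates. Each has one gap at an outer corner. Contents begin to slide at 10 to 15 degrees of tilt. Origin: centre of the underside.
- tray_gap (a point): The stud bay's rim gap: the tray's (+x, +y) corner, where both walls end 30 mm short of the corner, down to the floor. This point is the floor's corner tip at (80, 55, 4) mm in the tray's frame. The toe plate bay's gap, alike, is at the opposite corner (-80, -55) mm.
- tray_grip (a point): Where to hold the tray: on its upright wooden grip over the divider, 48 mm above the tray's underside, axes as the tray's. The grip is 60 mm along x, 14 mm thick along y, and its top is 18 mm above this point.
- mat: Fixed black rubber mat, 260 (x) x 210 (y) x 2 mm, on which the tray stands. Origin: centre of its underside.
- slab: Fixed polished (slick) stone slab, 200 (x) x 220 (y) x 45 mm high, on which the stiffener plates lie. Origin: centre of its underside. Nothing stands before its -x edge.
- stud0: Steel screw-in sole stud: a blunt cone 18 mm across the base, 12 mm high, 14 g. Two to four of the four are present, all in the tray's +y bay. Origin: centre of its base, z towards the narrow end.
- stud1: Steel screw-in sole stud: a blunt cone 18 mm across the base, 12 mm high, 14 g. Two to four of the four are present, all in the tray's +y bay. Origin: centre of its base, z towards the narrow end.
- stud2: Steel screw-in sole stud: a blunt cone 18 mm across the base, 12 mm high, 14 g. Two to four of the four are present, all in the tray's +y bay. Origin: centre of its base, z towards the narrow end.
- stud3: Steel screw-in sole stud: a blunt cone 18 mm across the base, 12 mm high, 14 g. Two to four of the four are present, all in the tray's +y bay. Origin: centre of its base, z towards the narrow end.
- toe0: Small flat steel toe plate, 24 x 16 x 5 mm, 14 g, in the tray's -y bay. Origin: centre of its underside.
- toe1: Small flat steel toe plate, 24 x 16 x 5 mm, 14 g, in the tray's -y bay. Origin: centre of its underside.
- toe2: Small flat steel toe plate, 24 x 16 x 5 mm, 14 g, in the tray's -y bay. Origin: centre of its underside.
- plate0: Thin dark steel sole stiffener plate, 110 (x) x 36 (y) x 2.5 mm, 60 g, lying flat on the stone slab, too thin to be pinched there. Two or all three of them are present. Origin: centre of its underside.
- plate1: Thin dark steel sole stiffener plate, 110 (x) x 36 (y) x 2.5 mm, 60 g, lying flat on the stone slab, too thin to be pinched there. Two or all three of them are present. Origin: centre of its underside.
- plate2: Thin dark steel sole stiffener plate, 110 (x) x 36 (y) x 2.5 mm, 60 g, lying flat on the stone slab, too thin to be pinched there. Two or all three of them are present. Origin: centre of its underside.
- spool: Bystander: wooden thread spool, 36 mm across, 40 mm high.
- wax: Bystander: brown wax block, 60 x 40 x 22 mm.

How it is judged:
By the outcome, as a careful person would: the job done as asked, in the order asked, and still so for the second after the job is handed in, with the robot touching nothing.
Of stud0, stud1, stud2, stud3 only 2 to 4 are there at a start; the rules pass over those that are not, and their reading is None.
Of plate0, plate1, plate2 only 2 to 3 are there at a start; the rules pass over those that are not, and their reading is None.
At some moment in a run one of tray may be knocked a few centimetres aside while the robot is not near it.
It also fails if it takes over 210 s, if anything falls off the work surface, if the arm or the gripper's body presses on something with over 40 N, if the wrist force passes 120 N, or if a joint passes its speed limit or range.

ROBOT

A 6-joint arm with a two-finger parallel gripper is mounted at the origin on the work surface. World frame = base frame: x ahead of the robot, y to its left, z up, the work surface at z = 0. Lengths are in m, angles in rad, forces in N, time in s.
With the tool pointing down it reaches from about 0.35 to 0.85 m from the base axis. Payload 8.1 kg.
Tool frame: the origin (TCP) lies between the finger pads; the fingertips stand 11 mm ahead of it and the grasp point (between the pads) lies 8 mm behind it (tips_ahead is the z of the fingertips in the tool frame, in m); z points along the fingers, y is the line along which they close (so a half turn about z gives the same grasp; the last joint's range is limited). The gripper opens to 93 mm and grips with 3 to 60 N. Pads are 15 mm wide; open, the fingers measure 128 mm over their backs; the gripper's body (75 mm by 188 mm) begins 65 mm behind the grasp point.
Start: joints at [1.086, 0.13, 1.488, -0, 1.523, -0.085], TCP at [0.234, 0.553, 0.23] pointing down, gripper open.
Joint ranges: [-2.96, 2.96], [-0.89, 2.26], [0.02, 2.5], [-1.34, 4.48], [0, 2.73], [-2.66, 2.66]. Speed limits (rad/s): [2.39, 2.39, 2.79, 3.14, 3.14, 3.14].

INTERFACE

Orientations are given as a rotation vector (axis times angle).
In Python, from plant import read_state, read_camera, close_job, tips_ahead gives the robot as it stands. The module is installed in compiled form; this text tells all that it offers.
- The arm moves only by the tool move_arm, never from a script. Its argument "plan" is a list of rows, each a list of 7 numbers: the turn, a rotation vector about the tool's x, y, z in units of 6 degrees (1.0 is 6 degrees), then the shift along the tool's x, y, z in units of 25 mm (1.0 is 25 mm), then the finger opening in mm, from 0 to 93. A call has exactly 10 rows; each row shifts and turns the commanded pose from where the row before left it, along the tool's axes as they then stand; what a row does not reach is not made up. A row lasts 1/10 s, in which the tool goes at most 50 mm and 8.59 degrees, less where a joint would pass 70% of its speed; a pose out of reach is approached as far as the arm can. A call is refused whole if a number of a shift passes 1 or a number of a turn 1, either way. A call with a gripper value outside its range is refused whole. The fingers move at their own pace and stop on an object; "force" is the grip in N (left out, the last holds). Time passes only in rows, so rows that do not move let the fingers close, or fill a call up. It gives the time, the measured TCP pose, the force, the opening and the grip force at its end, in the units of the state.
- read_state(): the state, without advancing time (a new reading comes with each control period).
- read_camera(name): name is "scene" or "side" or "wrist"; returns a dict with "frame" (400x640x3 uint8, red, green, blue), "z_map" (400x640 float32, m along the optical axis (not along the pixel's ray), 0 where there is no reading), "fx", "fy", "cx", "cy" (pixels), "distortion" ([k1, k2, p1, p2, k3] as OpenCV has them; the pictures are not rectified), "rvec" (rotation vector, rad) and "tvec" (3), from world to camera coordinates, as OpenCV has them. Camera axes: x right, y down, z forward; pixel columns grow to the right and rows downward; lengths in m; the calibration is good to about 2 mm. A picture is of the moment at which its call begins.
- close_job(): hands the job in; it is judged then, once.
The state is a dict: "t": time; "q": joint angles; "dq": joint speeds; "joint_torque": joint torques, N m; "tool_pos": TCP position; "orientation": TCP orientation; "force": force on the tool from outside, world axes, zero at the start; "wrist_torque": the same for the moment, N m; "opening": finger opening in m; "gripper_force": force on a finger pad.
Only numpy, scipy, OpenCV 4.12 (cv2) and the standard library are available. Lean on these libraries where they do the work, as an engineer would, in place of code of your own. Each camera call takes 0.05 s, during which the arm holds its last target. There are 200 camera calls.

## Working session

There is one attempt and no reset: what is moved stays moved. The work goes in short steps, Python scripts to look and compute and a tool call to move; the robot and the scene stay as the last step left them, time stands still between calls to the robot, and variables do not carry over. Pictures are saved under pics/ and viewed, at most 14 in all, crops included, and the job is handed in when it is done.

Besides the shell and the picture viewer there is one more tool, called after "Request:" in YAML: its name, and indented under it one key for each argument. move_arm: Moves the arm, as the interface text tells. Its arguments: {"type":"object","properties":{"plan":{"type":"array","items":{"type":"array","items":{"type":"number"}}},"force":{"type":"number"}},"required":["plan"]}

```bash
mkdir -p pics; cat > h.py <<'E'
import numpy as np, cv2
from scipy.spatial.transform import Rotation as R
from plant import read_state, read_camera, close_job, tips_ahead
def cam(n,save=None):
    c=read_camera(n); c['K']=np.array([[c['fx'],0,c['cx']],[0,c['fy'],c['cy']],[0,0,1]])
    c['D']=np.array(c['distortion'],float); c['R']=R.from_rotvec(np.ravel(c['rvec'])).as_matrix(); c['t']=np.ravel(c['tvec'])
    if save: cv2.imwrite('pics/'+save,c['frame'][:,:,::-1])
    return c
def px2w(c,uv,z=None):
    uv=np.array(uv,float).reshape(-1,1,2); n=cv2.undistortPoints(uv,c['K'],c['D']).reshape(-1,2)
    out=[]
    for i,(a,b) in enumerate(n):
        ray=np.array([a,b,1.])
        o=-c['R'].T@c['t']; d=c['R'].T@ray
        if z is None: s=c['z_map'][int(round(uv[i,0,1])),int(round(uv[i,0,0]))]
        else: s=(z-o[2])/d[2]
        out.append(o+s*d)
    return np.array(out)
def cloud(c):
    h,w=c['z_map'].shape
    u,v=np.meshgrid(np.arange(w),np.arange(h))
    n=cv2.undistortPoints(np.stack([u,v],-1).reshape(-1,1,2).astype(float),c['K'],c['D']).reshape(-1,2)
    s=c['z_map'].reshape(-1,1); p=np.c_[n,np.ones(len(n))]*s
    P=(p-c['t'])@c['R']; P[s[:,0]==0]=np.nan
    return P.reshape(h,w,3)
def st():
    s=read_state(); print('t',round(s['t'],2),'pos',np.round(s['tool_pos'],4),'rv',np.round(s['orientation'],3),'F',np.round(s['force'],1),'open',round(s['opening'],4),'gf',np.round(s['gripper_force'],1),'q',np.round(s['q'],2)); return s
E
python3 - <<'E'
from h import *
s=st(); print(tips_ahead); print(R.from_rotvec(s['orientation']).as_matrix().round(3))
for n in ['scene','side','wrist']:
    c=cam(n,n+'0.png'); print(n,(-c['R'].T@c['t']).round(3), c['R'][2].round(2))
a=[cv2.imread(f'pics/{n}0.png') for n in ['scene','side']]
E
```

```text
t 0.0 pos [0.2332 0.5522 0.2286] rv [-6.240e-01 -3.079e+00  3.000e-03] F [-0.1 -0.3  0.4] open 0.0928 gf 0.0 q [ 1.09  0.13  1.49  0.    1.52 -0.09]
0.011
[[-0.921  0.389 -0.001]
 [ 0.389  0.921 -0.002]
 [ 0.    -0.002 -1.   ]]
scene [ 0.907 -0.643  1.226] [-0.28  0.47 -0.84]
side [-0.128 -0.708  0.711] [ 0.55  0.63 -0.55]
wrist [0.17  0.579 0.384] [ 0.23 -0.1  -0.97]
```

View pics/scene0.png

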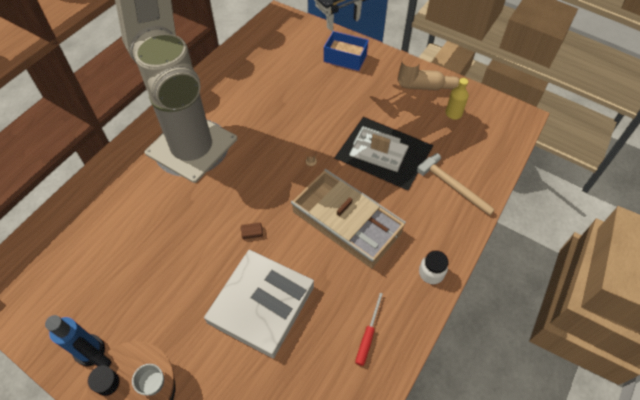

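View pics/side0.png

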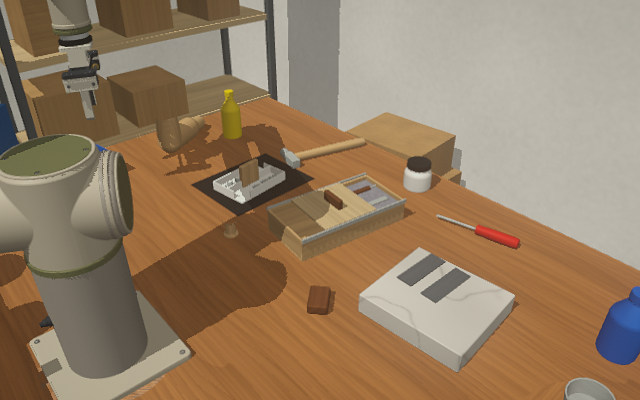

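The cover is part way over the bay and two plates are visible on the slab (scene 285,285 and 272,303). The tray is on the mat (380,148). I'll enlarge next.

```bash
python3 - <<'E'
import cv2
a=cv2.imread('pics/scene0.png')
b=cv2.resize(a[110:270,285:440],None,fx=5,fy=5,interpolation=cv2.INTER_CUBIC)[:, :]
b=cv2.resize(a[112:262,285:445],None,fx=4,fy=4,interpolation=cv2.INTER_CUBIC); cv2.imwrite('pics/c1.png',b)
E
python3 - <<'E'
from h import *
c=cam('scene')
P=cloud(c)
def box(name,lo,hi,roi):
    q=P[roi[1]:roi[3],roi[0]:roi[2]].reshape(-1,3); q=q[(q[:,2]>lo)&(q[:,2]<hi)]
    r=cv2.minAreaRect((q[:,:2]*1000).astype(np.float32)); print(name,len(q),np.round(r[0]),np.round(r[1]),round(r[2],1), 'z',np.median(q[:,2]).round(4)); return q
box('slab',.04,.055,(200,245,320,360))
box('rib',.07,.09,(330,190,360,220))
box('case',.052,.06,(285,165,410,265))
box('case_rim',.045,.07,(285,165,410,265))
box('traygrip',.05,.08,(345,125,415,175))
box('tray',.021,.032,(345,125,415,175))
box('wax',.015,.03,(236,218,270,245))
box('spool',.03,.05,(300,150,322,170))
f=c['frame'].astype(int)
m=(f.sum(2)<330)&(np.abs(P[...,2]-.047)<.012); m[:245]=0;m[345:]=0;m[:,:230]=0;m[:,320:]=0
n,l,s_,ce=cv2.connectedComponentsWithStats(m.astype(np.uint8))
for i in range(1,n):
    if s_[i,4]>100:
        vu=np.argwhere(l==i)[:,::-1]; w=px2w(c,vu,.0475); r=cv2.minAreaRect((w[:,:2]*1000).astype(np.float32)); print('plate',s_[i,4],ce[i].round(),np.round(r[0]),np.round(r[1]),round(r[2],1))
print('mat corners', px2w(c,[[369,118],[433,153],[408,187],[336,152]],.002).round(3))
print('plane z', px2w(c,[[300,300],[180,250],[400,300]]).round(4))
E
```

```text
slab 6209 [ 516. -316.] [203. 222.] 5.7 z 0.0459
rib 114 [560.  35.] [24. 84.] 3.0 z 0.0842
case 916 [574.  24.] [159. 292.] 82.9 z 0.0576
case_rim 3723 [576.  23.] [159. 296.] 82.8 z 0.0604
traygrip 130 [526. 308.] [61. 20.] 9.2 z 0.0648
tray 279 [526. 308.] [162. 116.] 8.2 z 0.0251
wax 269 [ 364. -153.] [60. 45.] 42.9 z 0.0222
spool 5 [375. 148.] [25.  5.] 43.9 z 0.0396
plate 440 [285. 285.] [ 550. -250.] [105.  31.] 0.8
plate 458 [271. 303.] [ 549. -310.] [104.  31.] 0.1
mat corners [[0.428 0.418 0.002]
 [0.677 0.398 0.002]
 [0.67  0.233 0.002]
 [0.412 0.231 0.002]]
plane z [[ 6.068e-01 -2.645e-01  4.780e-02]
 [ 2.259e-01 -3.084e-01  6.000e-04]
 [ 8.198e-01 -1.076e-01  1.800e-03]]
```

View pics/c1.png

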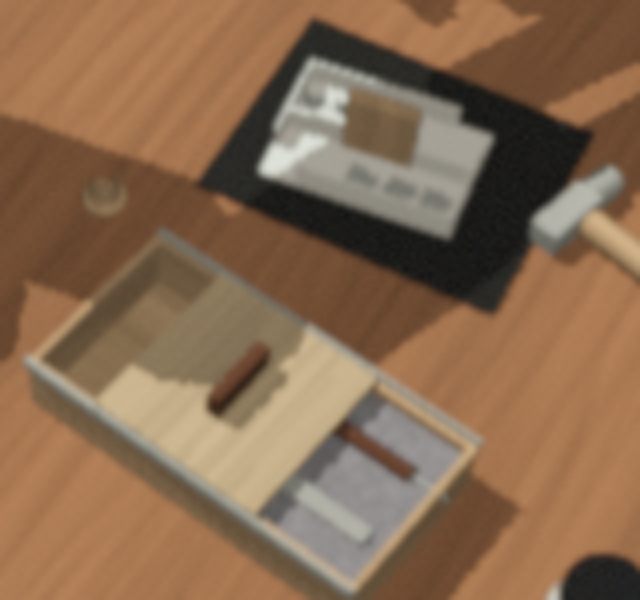

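```bash
cat >> h.py <<'E'
def down(yaw): # tool pointing down, tool y at yaw deg
    a=np.deg2rad(yaw); y=np.array([np.cos(a),np.sin(a),0]); z=np.array([0,0,-1.]); return np.c_[np.cross(y,z),y,z]
def plan(pos,Rt,n,p0=None,R0=None):
    s=read_state()
    T0=np.eye(4);T0[:3,3]=s['tool_pos'] if p0 is None else p0;T0[:3,:3]=R.from_rotvec(s['orientation']).as_matrix() if R0 is None else R0
    T=np.eye(4);T[:3,3]=pos;T[:3,:3]=Rt
    from scipy.linalg import logm,expm
    D=expm(np.real(logm(np.linalg.inv(T0)@T))/n)
    r=np.rad2deg(R.from_matrix(D[:3,:3]).as_rotvec())/6; p=D[:3,3]/.025
    print(n,'rows of',np.round(np.r_[r,p],3).tolist())
E
python3 - <<'E'
from h import *
plan([.55,.03,.26],down(-7),30)
E
```

```text
30 rows of [-0.0, 0.0, 0.412, -0.874, -0.001, -0.041]
```

Request:
move_arm:
  plan:
    - [0, 0, 0.41, -0.87, 0, -0.04, 60]
    - [0, 0, 0.41, -0.87, 0, -0.04, 60]
    - [0, 0, 0.41, -0.87, 0, -0.04, 60]
    - [0, 0, 0.41, -0.87, 0, -0.04, 60]
    - [0, 0, 0.41, -0.87, 0, -0.04, 60]
    - [0, 0, 0.41, -0.87, 0, -0.04, 60]
    - [0, 0, 0.41, -0.87, 0, -0.04, 60]
    - [0, 0, 0.41, -0.87, 0, -0.04, 60]
    - [0, 0, 0.41, -0.87, 0, -0.04, 60]
    - [0, 0, 0.41, -0.87, 0, -0.04, 60]

```text
t: 1.2
tool_pos: [0.4131, 0.4314, 0.2394]
orientation: [-1.268, -2.874, 0.001]
force: [0.4, -0.2, -1.0]
opening: 0.0597
gripper_force: 0.0
```

Request:
move_arm:
  plan:
    - [0, 0, 0.41, -0.87, 0, -0.04, 60]
    - [0, 0, 0.41, -0.87, 0, -0.04, 60]
    - [0, 0, 0.41, -0.87, 0, -0.04, 60]
    - [0, 0, 0.41, -0.87, 0, -0.04, 60]
    - [0, 0, 0.41, -0.87, 0, -0.04, 60]
    - [0, 0, 0.41, -0.87, 0, -0.04, 60]
    - [0, 0, 0.41, -0.87, 0, -0.04, 60]
    - [0, 0, 0.41, -0.87, 0, -0.04, 60]
    - [0, 0, 0.41, -0.87, 0, -0.04, 60]
    - [0, 0, 0.41, -0.87, 0, -0.04, 60]

```text
t: 2.2
tool_pos: [0.5253, 0.247, 0.2494]
orientation: [-1.851, -2.538, 0.001]
force: [0.4, -0.1, -0.1]
opening: 0.0598
gripper_force: 0.0
```

Request:
move_arm:
  plan:
    - [0, 0, 0.41, -0.87, 0, -0.04, 60]
    - [0, 0, 0.41, -0.87, 0, -0.04, 60]
    - [0, 0, 0.41, -0.87, 0, -0.04, 60]
    - [0, 0, 0.41, -0.87, 0, -0.04, 60]
    - [0, 0, 0.41, -0.87, 0, -0.04, 60]
    - [0, 0, 0.41, -0.87, 0, -0.04, 60]
    - [0, 0, 0.41, -0.87, 0, -0.04, 60]
    - [0, 0, 0.41, -0.87, 0, -0.04, 60]
    - [0, 0, 0.41, -0.87, 0, -0.04, 60]
    - [0, 0, 0.41, -0.87, 0, -0.04, 60]

```text
t: 3.2
tool_pos: [0.5505, 0.0327, 0.2594]
orientation: [-2.349, -2.085, 0.0]
force: [-0.2, -0.3, -0.4]
opening: 0.0601
gripper_force: 0.0
```

```bash
python3 - <<'E'
from h import *
st(); c=cam('wrist','w1.png'); np.savez('w1.npz',P=cloud(c)); print((-c['R'].T@c['t']).round(3))
E
```

```text
t 3.2 pos [0.5505 0.0327 0.2594] rv [-2.349 -2.085  0.   ] F [-0.2 -0.3 -0.4] open 0.0601 gf 0.0 q [-0.03 -0.01  1.58 -0.    1.57  0.09]
[0.56  0.101 0.415]
```

View pics/w1.png

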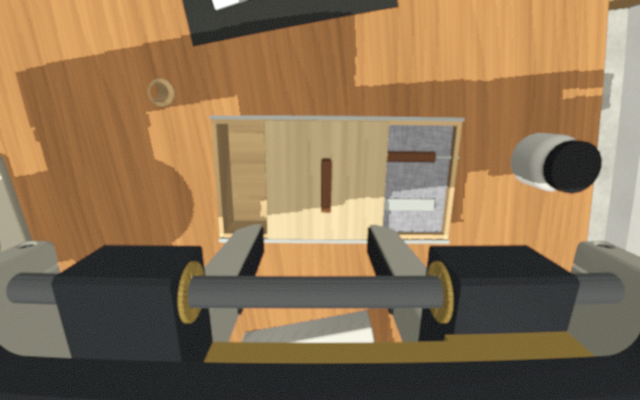

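The wrist picture shows the case (211,117)–(464,119)–(447,243)–(219,242) and the rib running from (326,158) to (326,212).

```bash
python3 - <<'E'
from h import *
c=cam('wrist')
r=px2w(c,[[326,158],[326,212],[326,185]],.086); print('rib',r.round(4), 'depth',px2w(c,[[326,180],[326,190]]).round(4))
k=px2w(c,[[211,117],[464,119],[447,242],[219,241]],.06); print(k.round(4), k.mean(0), np.rad2deg(np.arctan2(*(k[1]-k[0])[[1,0]])),np.rad2deg(np.arctan2(*(k[2]-k[3])[[1,0]])))
print('cover edges',px2w(c,[[266,190],[388,190]],.062).round(4))
f=c['frame'].astype(int); P=cloud(c)
q=P[(P[...,2]>.075)&(P[...,2]<.095)&(np.linalg.norm(P[...,:2]-[.56,.03],axis=-1)<.06)]
print(cv2.minAreaRect((q[:,:2]*1000).astype(np.float32)),len(q))
plan([r[2,0],r[2,1],.09],down(-6.5),10)
E
```

```text
rib [[ 0.5657  0.0516  0.086 ]
 [ 0.5588 -0.0093  0.086 ]
 [ 0.5623  0.0218  0.086 ]] depth [[0.563  0.0273 0.0853]
 [0.5617 0.0162 0.086 ]]
[[ 0.442   0.1105  0.06  ]
 [ 0.7279  0.0734  0.06  ]
 [ 0.7062 -0.0764  0.06  ]
 [ 0.4206 -0.0395  0.06  ]] [0.57417583 0.01699115 0.06      ] -7.40145207392608 -7.35498607987713
cover edges [[0.4908 0.0189 0.062 ]
 [0.6353 0.0011 0.062 ]]
((562.640625, 23.399072647094727), (59.76852798461914, 11.404787063598633), 83.34614562988281) 587
10 rows of [-0.0, 0.001, -0.007, -0.032, 0.051, 0.678]
```

Request:
move_arm:
  plan:
    - [0, 0, 0, -0.03, 0.05, 0.72, 45]
    - [0, 0, 0, -0.03, 0.05, 0.72, 45]
    - [0, 0, 0, -0.03, 0.05, 0.72, 45]
    - [0, 0, 0, -0.03, 0.05, 0.72, 45]
    - [0, 0, 0, -0.03, 0.05, 0.72, 45]
    - [0, 0, 0, -0.03, 0.05, 0.72, 45]
    - [0, 0, 0, -0.03, 0.05, 0.72, 45]
    - [0, 0, 0, -0.03, 0.05, 0.72, 45]
    - [0, 0, 0, -0.03, 0.05, 0.72, 45]
    - [0, 0, 0, -0.03, 0.05, 0.7, 45]

```text
t: 4.3
tool_pos: [0.5621, 0.0255, 0.0792]
orientation: [-2.346, -2.089, -0.0]
force: [0.5, -0.5, -0.8]
opening: 0.0451
gripper_force: 0.0
```

Request:
move_arm:
  plan:
    - [0, 0, 0, 0, 0, 0, 5]
    - [0, 0, 0, 0, 0, 0, 5]
    - [0, 0, 0, 0, 0, 0, 5]
    - [0, 0, 0, 0, 0, 0, 5]
    - [0, 0, 0, 0, 0, 0, 5]
    - [0, 0, 0, 0, 0, 0, 5]
    - [0, 0, 0, 0, 0, 0, 5]
    - [0, 0, 0, 0, 0, 0, 5]
    - [0, 0, 0, 0, 0, 0, 5]
    - [0, 0, 0, 0, 0, 0, 5]
  force: 15

```text
t: 5.3
tool_pos: [0.5629, 0.0247, 0.0813]
orientation: [2.347, 2.087, 0.002]
force: [-1.5, 1.2, 5.1]
opening: 0.012
gripper_force: 15.0
```

Request:
move_arm:
  plan:
    - [0, 0, 0, 0, 0.32, 0, 5]
    - [0, 0, 0, 0, 0.32, 0, 5]
    - [0, 0, 0, 0, 0.32, 0, 5]
    - [0, 0, 0, 0, 0.32, 0, 5]
    - [0, 0, 0, 0, 0.32, 0, 5]
    - [0, 0, 0, 0, 0.32, 0, 5]
    - [0, 0, 0, 0, 0.32, 0, 5]
    - [0, 0, 0, 0, 0.32, 0, 5]
    - [0, 0, 0, 0, 0.32, 0, 5]
    - [0, 0, 0, 0, 0.32, 0, 5]

```text
t: 6.3
tool_pos: [0.6425, 0.0147, 0.0812]
orientation: [2.347, 2.086, 0.001]
force: [-2.0, -1.4, 6.0]
opening: 0.012
gripper_force: 15.0
```

Request:
move_arm:
  plan:
    - [0, 0, 0, 0, 0.04, 0, 5]
    - [0, 0, 0, 0, 0.04, 0, 5]
    - [0, 0, 0, 0, 0.04, 0, 5]
    - [0, 0, 0, 0, 0.04, 0, 5]
    - [0, 0, 0, 0, 0.04, 0, 5]
    - [0, 0, 0, 0, 0.04, 0, 5]
    - [0, 0, 0, 0, 0.04, 0, 5]
    - [0, 0, 0, 0, 0.04, 0, 5]
    - [0, 0, 0, 0, 0.04, 0, 5]
    - [0, 0, 0, 0, 0.04, 0, 5]

```text
t: 7.3
tool_pos: [0.6471, 0.0143, 0.0806]
orientation: [-2.342, -2.083, 0.012]
force: [-28.7, 1.1, 22.0]
opening: 0.0118
gripper_force: 15.0
```

```bash
python3 - <<'E'
from h import *
plan([.47,-.28,.28],down(-90),20,[.647,.014,.231],down(-7))
E
```

```text
20 rows of [0.0, 0.0, 0.692, -0.723, 0.199, -0.098]
```

Request:
move_arm:
  plan:
    - [0, 0, 0, 0, -0.1, 0, 40]
    - [0, 0, 0, 0, -0.1, 0, 40]
    - [0, 0, 0, 0, 0, 0, 40]
    - [0, 0, 0, 0, 0, 0, 40]
    - [0, 0, 0, 0, 0, -1, 40]
    - [0, 0, 0, 0, 0, -1, 40]
    - [0, 0, 0, 0, 0, -1, 40]
    - [0, 0, 0, 0, 0, -1, 40]
    - [0, 0, 0, 0, 0, -1, 40]
    - [0, 0, 0, 0, 0, -1, 40]

```text
t: 8.3
tool_pos: [0.6468, 0.0147, 0.2311]
orientation: [2.347, 2.088, 0.0]
force: [0.7, -0.4, 0.0]
opening: 0.04
gripper_force: 0.0
```

Request:
move_arm:
  plan:
    - [0, 0, 0.69, -0.72, 0.2, -0.1, 0]
    - [0, 0, 0.69, -0.72, 0.2, -0.1, 0]
    - [0, 0, 0.69, -0.72, 0.2, -0.1, 0]
    - [0, 0, 0.69, -0.72, 0.2, -0.1, 0]
    - [0, 0, 0.69, -0.72, 0.2, -0.1, 0]
    - [0, 0, 0.69, -0.72, 0.2, -0.1, 0]
    - [0, 0, 0.69, -0.72, 0.2, -0.1, 0]
    - [0, 0, 0.69, -0.72, 0.2, -0.1, 0]
    - [0, 0, 0.69, -0.72, 0.2, -0.1, 0]
    - [0, 0, 0.69, -0.72, 0.2, -0.1, 0]

```text
t: 9.3
tool_pos: [0.6154, -0.1662, 0.2551]
orientation: [2.936, 1.119, 0.0]
force: [-0.4, -0.2, 0.7]
opening: 0.0003
gripper_force: 0.0
```

Request:
move_arm:
  plan:
    - [0, 0, 0.69, -0.72, 0.2, -0.1, 0]
    - [0, 0, 0.69, -0.72, 0.2, -0.1, 0]
    - [0, 0, 0.69, -0.72, 0.2, -0.1, 0]
    - [0, 0, 0.69, -0.72, 0.2, -0.1, 0]
    - [0, 0, 0.69, -0.72, 0.2, -0.1, 0]
    - [0, 0, 0.69, -0.72, 0.2, -0.1, 0]
    - [0, 0, 0.69, -0.72, 0.2, -0.1, 0]
    - [0, 0, 0.69, -0.72, 0.2, -0.1, 0]
    - [0, 0, 0.69, -0.72, 0.2, -0.1, 0]
    - [0, 0, 0.69, -0.72, 0.2, -0.1, 0]

```text
t: 10.3
tool_pos: [0.4725, -0.2805, 0.2802]
orientation: [3.141, 0.009, 0.0]
force: [-0.9, 0.1, -0.1]
opening: 0.0005
gripper_force: 0.0
```

```bash
python3 - <<'E'
from h import *
st(); c=cam('wrist','w2.png'); P=cloud(c); f=c['frame'].astype(int)
m=(f.sum(2)<330)&(np.abs(P[...,2]-.047)<.012)
n,l,s_,ce=cv2.connectedComponentsWithStats(m.astype(np.uint8))
for i in range(1,n):
    if s_[i,4]>300:
        w=px2w(c,np.argwhere(l==i)[:,::-1],.0475); r=cv2.minAreaRect((w[:,:2]*1000).astype(np.float32)); print('plate',s_[i,4],ce[i].round(),np.round(r[0]),np.round(r[1]),round(r[2],1))
c=cam('scene','s2.png')
a=cv2.imread('pics/w2.png');b=cv2.imread('pics/s2.png')[100:280,270:450]
b=cv2.resize(b,(400,400),interpolation=cv2.INTER_CUBIC); cv2.imwrite('pics/v2.png',cv2.resize(np.hstack([a,b]),None,fx=.76,fy=.76))
E
```

```text
t 10.3 pos [ 0.4725 -0.2805  0.2802] rv [3.141 0.009 0.   ] F [-0.9  0.1 -0.1] open 0.0005 gf 0.0 q [-0.63 -0.02  1.56 -0.    1.61  0.94]
plate 1586 [131.  98.] [547. -52.] [ 11. 257.] 82.8
plate 632 [563.  19.] [ 657. -579.] [62. 26.] 48.6
plate 722 [298. 111.] [ 549. -259.] [105.  17.] 1.2
plate 678 [347. 111.] [ 548. -319.] [105.  17.] 0.1
plate 329 [ 16. 139.] [512. 112.] [  5. 150.] 82.9
plate 1954 [ 39. 153.] [503.  38.] [138. 141.] 82.5
plate 493 [544. 325.] [ 228. -635.] [36. 71.] 80.1
```

View pics/v2.png

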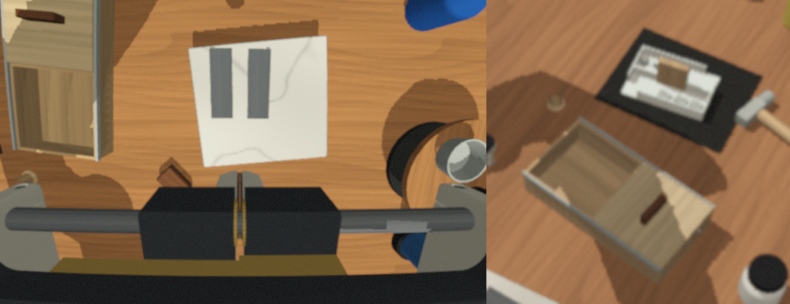

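The cover is parked and the bay open. The plates are upright bars at (211–232, 48–118) and (248–270, 49–118); the slab's near edge runs (204,166)–(327,157).

```bash
python3 - <<'E'
from h import *
c=cam('wrist'); f=lambda l,z:px2w(c,np.array(l)/.76,z)[:,:2].round(4).tolist()
print('A',f([[211,48.5],[231,48.5],[232,118],[212,118]],.0475)); print('B',f([[249,48.5],[270,48.5],[269,118],[248,118]],.0475))
print('slab',f([[190,48],[326,37],[327,157],[204,166]],.045))
E
```

```text
A [[0.6021, -0.2373], [0.6022, -0.2687], [0.4929, -0.27], [0.4927, -0.2365]]
B [[0.6023, -0.2969], [0.6026, -0.3299], [0.4932, -0.3321], [0.493, -0.2968]]
slab [[0.6033, -0.2038], [0.6214, -0.418], [0.4245, -0.4381], [0.4069, -0.2198]]
```

Request:
move_arm:
  plan:
    - [0, 0, 0, 0.42, -0.11, 0.86, 0]
    - [0, 0, 0, 0.42, -0.11, 0.86, 0]
    - [0, 0, 0, 0.42, -0.11, 0.86, 0]
    - [0, 0, 0, 0.42, -0.11, 0.86, 0]
    - [0, 0, 0, 0.42, -0.11, 0.86, 0]
    - [0, 0, 0, 0.42, -0.11, 0.86, 0]
    - [0, 0, 0, 0.42, -0.11, 0.86, 0]
    - [0, 0, 0, 0.42, -0.11, 0.86, 0]
    - [0, 0, 0, 0.42, -0.11, 0.86, 0]
    - [0, 0, 0, 0.42, -0.11, 0.86, 0]

```text
t: 11.45
tool_pos: [0.5789, -0.2507, 0.0637]
orientation: [-3.141, -0.017, -0.0]
force: [0.9, 0.2, -0.3]
opening: 0.0009
gripper_force: 0.0
```

Request:
move_arm:
  plan:
    - [0, 0, 0, 0, 0, 0.03, 0]
    - [0, 0, 0, 0, 0, 0.03, 0]
    - [0, 0, 0, 0, 0, 0.03, 0]
    - [0, 0, 0, 0, 0, 0.03, 0]
    - [0, 0, 0, 0, 0, 0.03, 0]
    - [0, 0, 0, 0, 0, 0.03, 0]
    - [0, 0, 0, 0, 0, 0.03, 0]
    - [0, 0, 0, 0, 0, 0.03, 0]
    - [0, 0, 0, 0, 0, 0.0, 0]
    - [0, 0, 0, 0, 0, 0.0, 0]

```text
t: 12.45
tool_pos: [0.5777, -0.2515, 0.0591]
orientation: [-3.141, -0.013, 0.0]
force: [0.0, 0.5, 0.2]
opening: 0.0004
gripper_force: 0.0
```

Request:
move_arm:
  plan:
    - [0, 0, 0, 0, 0, 0.03, 0]
    - [0, 0, 0, 0, 0, 0.03, 0]
    - [0, 0, 0, 0, 0, 0.02, 0]
    - [0, 0, 0, 0, 0, 0.02, 0]
    - [0, 0, 0, 0, 0, 0, 0]
    - [0, 0, 0, 0, 0, 0, 0]
    - [0, 0, 0, 0, 0, 0, 0]
    - [0, 0, 0, 0, 0, 0, 0]
    - [0, 0, 0, 0, 0, 0, 0]
    - [0, 0, 0, 0, 0, 0, 0]

```text
t: 13.45
tool_pos: [0.5786, -0.2521, 0.0588]
orientation: [3.14, 0.014, 0.003]
force: [-4.4, 1.0, 12.2]
opening: 0.0005
gripper_force: 6.0
```

Request:
move_arm:
  plan:
    - [0, 0, 0, -0.1, 0, 0, 0]
    - [0, 0, 0, -0.2, 0, 0, 0]
    - [0, 0, 0, -0.3, 0, 0, 0]
    - [0, 0, 0, -0.3, 0, 0, 0]
    - [0, 0, 0, -0.3, 0, 0, 0]
    - [0, 0, 0, -0.3, 0, 0, 0]
    - [0, 0, 0, -0.3, 0, 0, 0]
    - [0, 0, 0, -0.3, 0, 0, 0]
    - [0, 0, 0, -0.3, 0, 0, 0]
    - [0, 0, 0, -0.3, 0, 0, 0]

```text
t: 14.45
tool_pos: [0.5121, -0.2531, 0.0588]
orientation: [3.139, 0.014, 0.007]
force: [2.8, -0.4, 8.0]
opening: 0.0001
gripper_force: 3.7
```

```bash
cat >> h.py <<'E'
def plates(n='scene'):
    c=cam(n); P=cloud(c); f=c['frame'].astype(int)
    m=(f.sum(2)<330)&(np.abs(P[...,2]-.047)<.008)&(P[...,0]>.3)&(P[...,0]<.63)&(P[...,1]>-.45)&(P[...,1]<-.19)
    n,l,s_,ce=cv2.connectedComponentsWithStats(m.astype(np.uint8))
    for i in range(1,n):
        if s_[i,4]>80:
            w=px2w(c,np.argwhere(l==i)[:,::-1],.0475); r=cv2.minAreaRect((w[:,:2]*1000).astype(np.float32)); print('plate',s_[i,4],ce[i].round(),np.round(r[0]),np.round(r[1]),round(r[2],1),'x',w[:,0].min().round(3),w[:,0].max().round(3))
E
python3 - <<'E'
from h import *
st(); plates(); plates('side')
E
```

```text
t 14.45 pos [ 0.5121 -0.2531  0.0588] rv [3.139 0.014 0.007] F [ 2.8 -0.4  8. ] open 0.0001 gf 3.7 q [-0.55  0.2   1.74  0.    1.2   1.01]
plate 90 [278. 281.] [ 526. -251.] [34. 28.] 84.1 x 0.511 0.539
plate 460 [274. 305.] [ 550. -311.] [107.  38.] 1.1 x 0.497 0.604
plate 725 [445. 285.] [ 548. -311.] [ 38. 112.] 90.0 x 0.492 0.603
plate 549 [396. 287.] [ 482. -253.] [111.  35.] 0.6 x 0.426 0.537
```

Request:
move_arm:
  plan:
    - [0, 0, 0, -0.28, 0, 0, 0]
    - [0, 0, 0, -0.28, 0, 0, 0]
    - [0, 0, 0, -0.28, 0, 0, 0]
    - [0, 0, 0, -0.28, 0, 0, 0]
    - [0, 0, 0, -0.28, 0, 0, 0]
    - [0, 0, 0, -0.28, 0, 0, 0]
    - [0, 0, 0, -0.28, 0, 0, 0]
    - [0, 0, 0, -0.28, 0, 0, 0]
    - [0, 0, 0, -0.2, 0, 0, 0]
    - [0, 0, 0, 0, 0, 0, 0]

```text
t: 15.55
tool_pos: [0.4506, -0.2538, 0.0588]
orientation: [3.139, 0.013, 0.006]
force: [-1.3, 0.5, 9.7]
opening: 0.0001
gripper_force: 4.9
```

Request:
move_arm:
  plan:
    - [0, 0, 0, 0, 0, -0.2, 0]
    - [0, 0, 0, 0, 0, -0.4, 0]
    - [0, 0, 0, 0, 0, -0.8, 60]
    - [0, 0, 0, 0, 0, -0.8, 60]
    - [0, 0, 0, -0.5, 0, 0, 60]
    - [0, 0, 0, -0.5, 0, 0, 60]
    - [0, 0, 0, -0.5, 0, 0, 60]
    - [0, 0, 0, -0.5, 0, 0, 60]
    - [0, 0, 0, 0, 0, 0, 60]
    - [0, 0, 0, 0, 0, 0, 60]

```text
t: 16.55
tool_pos: [0.3983, -0.2528, 0.1107]
orientation: [-3.141, -0.012, 0.001]
force: [0.4, 0.4, 0.5]
opening: 0.0579
gripper_force: 0.0
```

```bash
python3 - <<'E'
from h import *
st(); plates('scene'); plates('side')
E
```

```text
t 16.55 pos [ 0.3983 -0.2528  0.1107] rv [-3.141e+00 -1.200e-02  1.000e-03] F [0.4 0.4 0.5] open 0.0579 gf 0.0 q [-0.67 -0.13  1.97  0.    1.3   0.89]
plate 402 [245. 261.] [ 423. -253.] [ 35. 106.] 89.2 x 0.37 0.475
plate 549 [270. 302.] [ 547. -310.] [107.  38.] 0.2 x 0.494 0.601
plate 742 [445. 285.] [ 546. -311.] [112.  38.] 1.1 x 0.491 0.602
plate 669 [375. 302.] [ 420. -255.] [ 38. 110.] 89.6 x 0.365 0.475
```

Request:
move_arm:
  plan:
    - [0, 0, 0, -0.05, 0.03, 0.4, 58]
    - [0, 0, 0, -0.05, 0.03, 0.4, 58]
    - [0, 0, 0, 0, 0, 0.4, 58]
    - [0, 0, 0, 0, 0, 0.4, 58]
    - [0, 0, 0, 0, 0, 0.4, 58]
    - [0, 0, 0, 0, 0, 0.4, 58]
    - [0, 0, 0, 0, 0, 0.4, 58]
    - [0, 0, 0, 0, 0, 0.05, 58]
    - [0, 0, 0, 0, 0, 0, 30]
    - [0, 0, 0, 0, 0, 0, 30]
  force: 40

```text
t: 17.65
tool_pos: [0.3963, -0.2543, 0.0403]
orientation: [-3.141, -0.014, 0.002]
force: [-5.0, 1.9, -0.1]
opening: 0.0465
gripper_force: 2.2
```

Request:
move_arm:
  plan:
    - [0, 0, 0, 0, 0, 0, 30]
    - [0, 0, 0, 0, 0, 0, 30]
    - [0, 0, 0, 0, 0, 0, 30]
    - [0, 0, 0, 0, 0, 0, 30]
    - [0, 0, 0, 0, 0, 0, 30]
    - [0, 0, 0, 0, 0, 0, 30]
    - [0, 0, 0, 0, 0, -0.2, 30]
    - [0, 0, 0, 0, 0, -0.4, 30]
    - [0, 0, 0, 0, 0, -0.8, 30]
    - [0, 0, 0, 0, 0, -0.8, 30]

```text
t: 18.65
tool_pos: [0.3975, -0.2549, 0.097]
orientation: [3.141, 0.013, 0.003]
force: [-0.2, -0.8, -1.7]
opening: 0.0347
gripper_force: 39.9
```

```bash
python3 - <<'E'
from h import *
s=st(); c=cam('side','s3.png'); cv2.imwrite('pics/s3c.png',cv2.resize(c['frame'][200:360,260:460,::-1],None,fx=3,fy=3))
p0=s['tool_pos'].copy() if hasattr(s['tool_pos'],'copy') else s['tool_pos']
a=np.deg2rad(-7); bx=np.array([np.cos(a),np.sin(a)]); by=np.array([-np.sin(a),np.cos(a)]); bay=np.array([.574,.017])-.071*bx; print('bay',bay)
for dy in (.026,-.026):
    t=bay-.025*bx+dy*by; print(t); plan([t[0],t[1],.15],down(-97),20)
E
```

```text
t 18.65 pos [ 0.3975 -0.2549  0.097 ] rv [3.141e+00 1.300e-02 3.000e-03] F [-0.2 -0.8 -1.7] open 0.0347 gf 39.9 q [-0.68 -0.11  1.98  0.    1.27  0.88]
bay [0.50352922 0.02565272]
[0.48188417 0.05450566]
20 rows of [0.002, -0.003, 0.062, 0.132, -0.63, -0.099]
[0.47554697 0.00289326]
20 rows of [0.002, -0.003, 0.062, 0.125, -0.526, -0.099]
```

View pics/s3c.png

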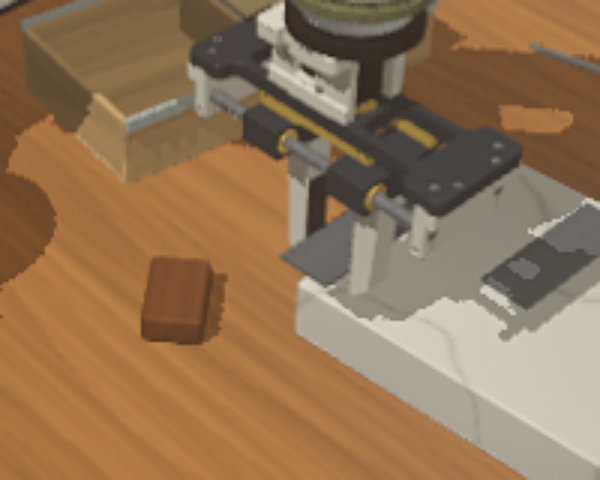

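Request:
move_arm:
  plan:
    - [0, 0, 0.06, 0.13, -0.63, -0.1, 30]
    - [0, 0, 0.06, 0.13, -0.63, -0.1, 30]
    - [0, 0, 0.06, 0.13, -0.63, -0.1, 30]
    - [0, 0, 0.06, 0.13, -0.63, -0.1, 30]
    - [0, 0, 0.06, 0.13, -0.63, -0.1, 30]
    - [0, 0, 0.06, 0.13, -0.63, -0.1, 30]
    - [0, 0, 0.06, 0.13, -0.63, -0.1, 30]
    - [0, 0, 0.06, 0.13, -0.63, -0.1, 30]
    - [0, 0, 0.06, 0.13, -0.63, -0.1, 30]
    - [0, 0, 0.06, 0.13, -0.63, -0.1, 30]

```text
t: 19.7
tool_pos: [0.4334, -0.0973, 0.1213]
orientation: [3.14, -0.086, 0.004]
force: [0.5, -0.5, -0.8]
opening: 0.0344
gripper_force: 39.9
```

Request:
move_arm:
  plan:
    - [0, 0, 0.06, 0.13, -0.63, -0.1, 30]
    - [0, 0, 0.06, 0.13, -0.63, -0.1, 30]
    - [0, 0, 0.06, 0.13, -0.63, -0.1, 30]
    - [0, 0, 0.06, 0.13, -0.63, -0.1, 30]
    - [0, 0, 0.06, 0.13, -0.63, -0.1, 30]
    - [0, 0, 0.06, 0.13, -0.63, -0.1, 30]
    - [0, 0, 0.06, 0.13, -0.63, -0.1, 30]
    - [0, 0, 0.06, 0.13, -0.63, -0.1, 30]
    - [0, 0, 0.06, 0.13, -0.63, -0.1, 30]
    - [0, 0, 0.06, 0.13, -0.63, -0.1, 30]

```text
t: 20.7
tool_pos: [0.4787, 0.0573, 0.1462]
orientation: [-3.136, 0.184, -0.004]
force: [0.5, -0.5, -0.3]
opening: 0.0345
gripper_force: 39.9
```

```bash
python3 - <<'E'
from h import *
s=st(); plan([.482,.053,.02],down(-97),10)
E
```

```text
t 20.7 pos [0.4787 0.0573 0.1462] rv [-3.136  0.184 -0.004] F [ 0.5 -0.5 -0.3] open 0.0345 gf 39.9 q [ 0.01 -0.14  1.91  0.    1.37  1.7 ]
10 rows of [-0.001, -0.002, 0.005, 0.014, 0.016, 0.505]
```

Request:
move_arm:
  plan:
    - [0, 0, 0, 0.01, 0.02, 0.5, 30]
    - [0, 0, 0, 0.01, 0.02, 0.5, 30]
    - [0, 0, 0, 0.01, 0.02, 0.5, 30]
    - [0, 0, 0, 0.01, 0.02, 0.5, 30]
    - [0, 0, 0, 0.01, 0.02, 0.5, 30]
    - [0, 0, 0, 0.01, 0.02, 0.5, 30]
    - [0, 0, 0, 0.01, 0.02, 0.5, 30]
    - [0, 0, 0, 0.01, 0.02, 0.5, 30]
    - [0, 0, 0, 0.01, 0.02, 0.5, 30]
    - [0, 0, 0, 0.01, 0.02, 0.5, 30]

```text
t: 21.7
tool_pos: [0.4796, 0.0512, 0.0194]
orientation: [3.136, -0.184, 0.0]
force: [-0.5, -0.3, -0.4]
opening: 0.0344
gripper_force: 39.9
```

Request:
move_arm:
  plan:
    - [0, 0, 0, 0, 0, 0, 42]
    - [0, 0, 0, 0, 0, 0, 42]
    - [0, 0, 0, 0, 0, 0, 42]
    - [0, 0, 0, 0, 0, 0, 42]
    - [0, 0, 0, 0, 0, -0.5, 42]
    - [0, 0, 0, 0, 0, -1, 42]
    - [0, 0, 0, 0, 0, -1, 42]
    - [0, 0, 0, 0, 0, -1, 42]
    - [0, 0, 0, 0, 0, -1, 42]
    - [0, 0, 0, 0, 0, -1, 42]

```text
t: 22.7
tool_pos: [0.4798, 0.0512, 0.1604]
orientation: [-3.136, 0.184, -0.003]
force: [-0.1, -0.2, 0.7]
opening: 0.042
gripper_force: 0.0
```

```bash
python3 - <<'E'
from h import *
s=st(); plates('side'); c=cam('scene','s4.png'); cv2.imwrite('pics/s4c.png',cv2.resize(c['frame'][110:270,230:430,::-1],None,fx=3,fy=3))
plan([.575,-.312,.068],down(-90),20)
E
```

```text
t 22.7 pos [0.4798 0.0512 0.1604] rv [-3.136e+00  1.840e-01 -3.000e-03] F [-0.1 -0.2  0.7] open 0.042 gf 0.0 q [ 0.   -0.15  1.89  0.    1.4   1.69]
plate 708 [445. 285.] [ 547. -311.] [110.  36.] 0.0 x 0.492 0.602
20 rows of [-0.0, -0.004, -0.056, 0.229, 0.714, 0.192]
```

View pics/s4c.png

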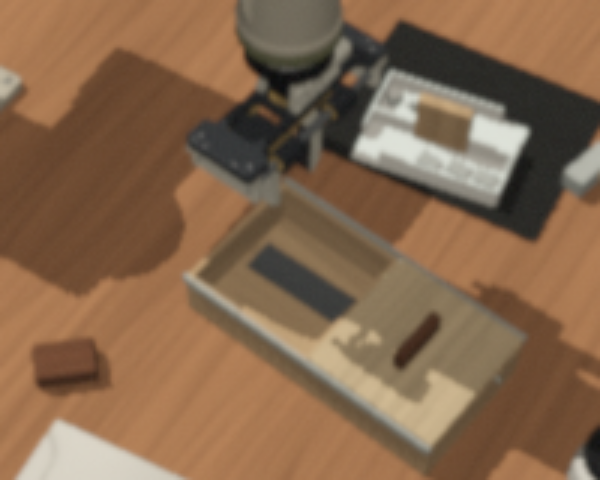

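Request:
move_arm:
  plan:
    - [0, 0, -0.06, 0.23, 0.71, 0.19, 0]
    - [0, 0, -0.06, 0.23, 0.71, 0.19, 0]
    - [0, 0, -0.06, 0.23, 0.71, 0.19, 0]
    - [0, 0, -0.06, 0.23, 0.71, 0.19, 0]
    - [0, 0, -0.06, 0.23, 0.71, 0.19, 0]
    - [0, 0, -0.06, 0.23, 0.71, 0.19, 0]
    - [0, 0, -0.06, 0.23, 0.71, 0.19, 0]
    - [0, 0, -0.06, 0.23, 0.71, 0.19, 0]
    - [0, 0, -0.06, 0.23, 0.71, 0.19, 0]
    - [0, 0, -0.06, 0.23, 0.71, 0.19, 0]

```text
t: 23.8
tool_pos: [0.521, -0.1313, 0.1101]
orientation: [-3.14, 0.085, 0.0]
force: [-0.3, -0.6, 0.8]
opening: 0.0003
gripper_force: 0.0
```

Request:
move_arm:
  plan:
    - [0, 0, -0.06, 0.23, 0.71, 0.19, 0]
    - [0, 0, -0.06, 0.23, 0.71, 0.19, 0]
    - [0, 0, -0.06, 0.23, 0.71, 0.19, 0]
    - [0, 0, -0.06, 0.23, 0.71, 0.19, 0]
    - [0, 0, -0.06, 0.23, 0.71, 0.19, 0]
    - [0, 0, -0.06, 0.23, 0.71, 0.19, 0]
    - [0, 0, -0.06, 0.23, 0.71, 0.19, 0]
    - [0, 0, -0.06, 0.23, 0.71, 0.19, 0]
    - [0, 0, -0.06, 0.23, 0.71, 0.19, 0]
    - [0, 0, -0.06, 0.23, 0.71, 0.19, 0]

```text
t: 24.8
tool_pos: [0.5739, -0.3101, 0.0625]
orientation: [-3.141, -0.014, 0.001]
force: [0.1, -0.1, -0.7]
opening: 0.0008
gripper_force: 0.0
```

Request:
move_arm:
  plan:
    - [0, 0, 0, 0, 0, 0.05, 0]
    - [0, 0, 0, 0, 0, 0.05, 0]
    - [0, 0, 0, 0, 0, 0.05, 0]
    - [0, 0, 0, 0, 0, 0.05, 0]
    - [0, 0, 0, 0, 0, 0.03, 0]
    - [0, 0, 0, 0, 0, 0.03, 0]
    - [0, 0, 0, 0, 0, 0.03, 0]
    - [0, 0, 0, 0, 0, 0, 0]
    - [0, 0, 0, 0, 0, 0, 0]
    - [0, 0, 0, 0, 0, 0, 0]

```text
t: 25.8
tool_pos: [0.5752, -0.3095, 0.0588]
orientation: [3.14, 0.015, 0.004]
force: [-4.8, 3.2, 14.4]
opening: 0.0007
gripper_force: 7.2
```

Request:
move_arm:
  plan:
    - [0, 0, 0, -0.1, 0, 0, 0]
    - [0, 0, 0, -0.2, 0, 0, 0]
    - [0, 0, 0, -0.27, 0, 0, 0]
    - [0, 0, 0, -0.27, 0, 0, 0]
    - [0, 0, 0, -0.27, 0, 0, 0]
    - [0, 0, 0, -0.27, 0, 0, 0]
    - [0, 0, 0, -0.27, 0, 0, 0]
    - [0, 0, 0, -0.27, 0, 0, 0]
    - [0, 0, 0, -0.27, 0, 0, 0]
    - [0, 0, 0, -0.27, 0, 0, 0]

```text
t: 26.8
tool_pos: [0.515, -0.3106, 0.0588]
orientation: [3.138, 0.015, 0.009]
force: [3.5, 0.0, 9.0]
opening: 0.0005
gripper_force: 4.7
```

Request:
move_arm:
  plan:
    - [0, 0, 0, -0.27, 0, 0, 0]
    - [0, 0, 0, -0.27, 0, 0, 0]
    - [0, 0, 0, -0.27, 0, 0, 0]
    - [0, 0, 0, -0.27, 0, 0, 0]
    - [0, 0, 0, -0.27, 0, 0, 0]
    - [0, 0, 0, -0.27, 0, 0, 0]
    - [0, 0, 0, -0.27, 0, 0, 0]
    - [0, 0, 0, -0.27, 0, 0, 0]
    - [0, 0, 0, -0.23, 0, 0, 0]
    - [0, 0, 0, 0, 0, 0, 0]

```text
t: 27.8
tool_pos: [0.4547, -0.3115, 0.0588]
orientation: [3.138, 0.014, 0.008]
force: [-1.4, 0.0, 12.5]
opening: 0.0005
gripper_force: 6.1
```

Request:
move_arm:
  plan:
    - [0, 0, 0, 0, 0, -0.2, 0]
    - [0, 0, 0, 0, 0, -0.4, 0]
    - [0, 0, 0, 0, 0, -0.8, 60]
    - [0, 0, 0, 0, 0, -0.8, 60]
    - [0, 0, 0, -0.5, 0, 0, 60]
    - [0, 0, 0, -0.5, 0, 0, 60]
    - [0, 0, 0, -0.5, 0, 0, 60]
    - [0, 0, 0, -0.5, 0, 0, 60]
    - [0, 0, 0, 0, 0, 0, 60]
    - [0, 0, 0, 0, 0, 0, 60]

```text
t: 28.8
tool_pos: [0.4022, -0.311, 0.1103]
orientation: [-3.141, -0.012, 0.0]
force: [0.4, -0.6, -1.1]
opening: 0.0579
gripper_force: 0.0
```

```bash
python3 - <<'E'
from h import *
st(); plates('scene'); plates('side')
E
```

```text
t 28.8 pos [ 0.4022 -0.311   0.1103] rv [-3.141 -0.012  0.   ] F [ 0.4 -0.6 -1.1] open 0.0579 gf 0.0 q [-0.76 -0.03  1.87  0.    1.29  0.8 ]
plate 428 [233. 280.] [ 428. -314.] [ 34. 107.] 88.4 x 0.375 0.481
plate 733 [403. 319.] [ 427. -316.] [ 38. 112.] 89.7 x 0.371 0.483
```

Request:
move_arm:
  plan:
    - [0, 0, 0, -0.02, 0.06, 0.4, 58]
    - [0, 0, 0, -0.02, 0.06, 0.4, 58]
    - [0, 0, 0, 0, 0, 0.4, 58]
    - [0, 0, 0, 0, 0, 0.4, 58]
    - [0, 0, 0, 0, 0, 0.4, 58]
    - [0, 0, 0, 0, 0, 0.4, 58]
    - [0, 0, 0, 0, 0, 0.4, 58]
    - [0, 0, 0, 0, 0, 0.1, 58]
    - [0, 0, 0, 0, 0, 0, 30]
    - [0, 0, 0, 0, 0, 0, 30]
  force: 40

```text
t: 29.9
tool_pos: [0.4018, -0.3141, 0.0383]
orientation: [-3.142, -0.014, 0.0]
force: [-1.5, 0.0, 0.2]
opening: 0.0464
gripper_force: 0.7
```

Request:
move_arm:
  plan:
    - [0, 0, 0, 0, 0, 0, 30]
    - [0, 0, 0, 0, 0, 0, 30]
    - [0, 0, 0, 0, 0, 0, 30]
    - [0, 0, 0, 0, 0, 0, 30]
    - [0, 0, 0, 0, 0, 0, 30]
    - [0, 0, 0, 0, 0, 0, 30]
    - [0, 0, 0, 0, 0, -0.2, 30]
    - [0, 0, 0, 0, 0, -0.4, 30]
    - [0, 0, 0, 0, 0, -0.8, 30]
    - [0, 0, 0, 0, 0, -0.8, 30]

```text
t: 30.9
tool_pos: [0.4014, -0.3137, 0.0939]
orientation: [-3.141, -0.014, 0.001]
force: [-0.1, 0.0, -0.7]
opening: 0.0351
gripper_force: 40.0
```

```bash
python3 - <<'E'
from h import *
s=st(); plan([.4755,.001,.15],down(-97),20); plan([.4755,.001,.02],down(-97),10,[.4755,.001,.15],down(-97))
E
```

```text
t 30.9 pos [ 0.4014 -0.3137  0.0939] rv [-3.141e+00 -1.400e-02  1.000e-03] F [-0.1  0.  -0.7] open 0.0351 gf 40.0 q [-0.76 -0.    1.88  0.    1.26  0.8 ]
20 rows of [-0.0, 0.0, 0.062, 0.114, -0.637, -0.112]
10 rows of [0.0, 0.0, 0.0, 0.0, -0.0, 0.52]
```

Request:
move_arm:
  plan:
    - [0, 0, 0.06, 0.11, -0.64, -0.11, 30]
    - [0, 0, 0.06, 0.11, -0.64, -0.11, 30]
    - [0, 0, 0.06, 0.11, -0.64, -0.11, 30]
    - [0, 0, 0.06, 0.11, -0.64, -0.11, 30]
    - [0, 0, 0.06, 0.11, -0.64, -0.11, 30]
    - [0, 0, 0.06, 0.11, -0.64, -0.11, 30]
    - [0, 0, 0.06, 0.11, -0.64, -0.11, 30]
    - [0, 0, 0.06, 0.11, -0.64, -0.11, 30]
    - [0, 0, 0.06, 0.11, -0.64, -0.11, 30]
    - [0, 0, 0.06, 0.11, -0.64, -0.11, 30]

```text
t: 31.9
tool_pos: [0.4326, -0.154, 0.1215]
orientation: [3.14, -0.086, 0.001]
force: [0.6, 0.5, -0.1]
opening: 0.0344
gripper_force: 40.0
```

Request:
move_arm:
  plan:
    - [0, 0, 0.06, 0.11, -0.64, -0.11, 30]
    - [0, 0, 0.06, 0.11, -0.64, -0.11, 30]
    - [0, 0, 0.06, 0.11, -0.64, -0.11, 30]
    - [0, 0, 0.06, 0.11, -0.64, -0.11, 30]
    - [0, 0, 0.06, 0.11, -0.64, -0.11, 30]
    - [0, 0, 0.06, 0.11, -0.64, -0.11, 30]
    - [0, 0, 0.06, 0.11, -0.64, -0.11, 30]
    - [0, 0, 0.06, 0.11, -0.64, -0.11, 30]
    - [0, 0, 0.06, 0.11, -0.64, -0.11, 30]
    - [0, 0, 0.06, 0.11, -0.64, -0.11, 30]

```text
t: 32.9
tool_pos: [0.4731, 0.0032, 0.149]
orientation: [3.136, -0.184, 0.001]
force: [-1.0, -0.2, -0.5]
opening: 0.0343
gripper_force: 40.0
```

```bash
python3 - <<'E'
from h import *
s=st(); plan([.4755,.001,.022],down(-97),10)
E
```

```text
t 32.9 pos [0.4731 0.0032 0.149 ] rv [ 3.136e+00 -1.840e-01  1.000e-03] F [-1.  -0.2 -0.5] open 0.0343 gf 40.0 q [-0.1  -0.17  1.93 -0.    1.38  1.59]
10 rows of [-0.0, -0.0, 0.005, 0.01, 0.008, 0.508]
```

Request:
move_arm:
  plan:
    - [0, 0, 0, 0.01, 0.01, 0.5, 30]
    - [0, 0, 0, 0.01, 0.01, 0.5, 30]
    - [0, 0, 0, 0.01, 0.01, 0.5, 30]
    - [0, 0, 0, 0.01, 0.01, 0.5, 30]
    - [0, 0, 0, 0.01, 0.01, 0.5, 30]
    - [0, 0, 0, 0.01, 0.01, 0.5, 30]
    - [0, 0, 0, 0.01, 0.01, 0.5, 30]
    - [0, 0, 0, 0.01, 0.01, 0.5, 30]
    - [0, 0, 0, 0.01, 0.01, 0.5, 30]
    - [0, 0, 0, 0.01, 0.01, 0.5, 30]

```text
t: 33.9
tool_pos: [0.4755, 0.0001, 0.0224]
orientation: [-3.135, 0.184, -0.001]
force: [0.4, 7.3, 5.1]
opening: 0.0343
gripper_force: 46.6
```

Request:
move_arm:
  plan:
    - [0, 0, 0, 0, 0, 0, 42]
    - [0, 0, 0, 0, 0, 0, 42]
    - [0, 0, 0, 0, 0, 0, 42]
    - [0, 0, 0, 0, 0, 0, 42]
    - [0, 0, 0, 0, 0, -0.5, 42]
    - [0, 0, 0, 0, 0, -1, 42]
    - [0, 0, 0, 0, 0, -1, 42]
    - [0, 0, 0, 0, 0, -1, 42]
    - [0, 0, 0, 0, 0, -1, 42]
    - [0, 0, 0, 0, 0, -1, 42]

```text
t: 34.9
tool_pos: [0.4753, -0.0002, 0.1613]
orientation: [3.136, -0.184, 0.0]
force: [-0.0, 0.4, 0.1]
opening: 0.042
gripper_force: 0.0
```

```bash
python3 - <<'E'
from h import *
s=st(); plan([.49,.30,.26],down(-82),20)
E
```

```text
t 34.9 pos [ 4.753e-01 -2.000e-04  1.613e-01] rv [ 3.136 -0.184  0.   ] F [-0.   0.4  0.1] open 0.042 gf 0.0 q [-0.11 -0.17  1.91 -0.    1.4   1.58]
20 rows of [0.0, -0.0, -0.122, 0.032, -0.602, -0.198]
```

Request:
move_arm:
  plan:
    - [0, 0, -0.12, 0.03, -0.6, -0.2, 60]
    - [0, 0, -0.12, 0.03, -0.6, -0.2, 60]
    - [0, 0, -0.12, 0.03, -0.6, -0.2, 60]
    - [0, 0, -0.12, 0.03, -0.6, -0.2, 60]
    - [0, 0, -0.12, 0.03, -0.6, -0.2, 60]
    - [0, 0, -0.12, 0.03, -0.6, -0.2, 60]
    - [0, 0, -0.12, 0.03, -0.6, -0.2, 60]
    - [0, 0, -0.12, 0.03, -0.6, -0.2, 60]
    - [0, 0, -0.12, 0.03, -0.6, -0.2, 60]
    - [0, 0, -0.12, 0.03, -0.6, -0.2, 60]

```text
t: 35.9
tool_pos: [0.4918, 0.15, 0.2109]
orientation: [3.142, 0.015, -0.0]
force: [0.0, -0.2, -0.0]
opening: 0.0599
gripper_force: 0.0
```

Request:
move_arm:
  plan:
    - [0, 0, -0.12, 0.03, -0.6, -0.2, 60]
    - [0, 0, -0.12, 0.03, -0.6, -0.2, 60]
    - [0, 0, -0.12, 0.03, -0.6, -0.2, 60]
    - [0, 0, -0.12, 0.03, -0.6, -0.2, 60]
    - [0, 0, -0.12, 0.03, -0.6, -0.2, 60]
    - [0, 0, -0.12, 0.03, -0.6, -0.2, 60]
    - [0, 0, -0.12, 0.03, -0.6, -0.2, 60]
    - [0, 0, -0.12, 0.03, -0.6, -0.2, 60]
    - [0, 0, -0.12, 0.03, -0.6, -0.2, 60]
    - [0, 0, -0.12, 0.03, -0.6, -0.2, 60]

```text
t: 36.9
tool_pos: [0.4893, 0.3002, 0.261]
orientation: [3.134, 0.212, -0.0]
force: [0.2, -0.0, 0.4]
opening: 0.06
gripper_force: 0.0
```

```bash
python3 - <<'E'
from h import *
s=st(); c=cam('wrist','w5.png'); P=cloud(c)
def box(name,lo,hi):
    q=P[(P[...,2]>lo)&(P[...,2]<hi)&(np.abs(P[...,0]-.53)<.14)&(np.abs(P[...,1]-.31)<.11)]
    r=cv2.minAreaRect((q[:,:2]*1000).astype(np.float32)); print(name,len(q),np.round(r[0]),np.round(r[1]),round(r[2],1))
box('grip',.05,.08); box('tray',.018,.032)
c2=cam('scene'); a=cv2.resize(c['frame'][:300,100:540],None,fx=1.0,fy=1.0); b=cv2.resize(c2['frame'][165:255,290:380],(300,300),interpolation=cv2.INTER_CUBIC)
cv2.imwrite('pics/v5.png',np.hstack([a,b])[:,:,::-1])
E
```

```text
t 36.9 pos [0.4893 0.3002 0.261 ] rv [ 3.134  0.212 -0.   ] F [ 0.2 -0.   0.4] open 0.06 gf 0.0 q [ 0.46  0.05  1.52 -0.    1.58  1.9 ]
grip 650 [532. 278.] [58. 14.] 8.8
tray 1430 [564. 283.] [223. 109.] 8.3
```

View pics/v5.png

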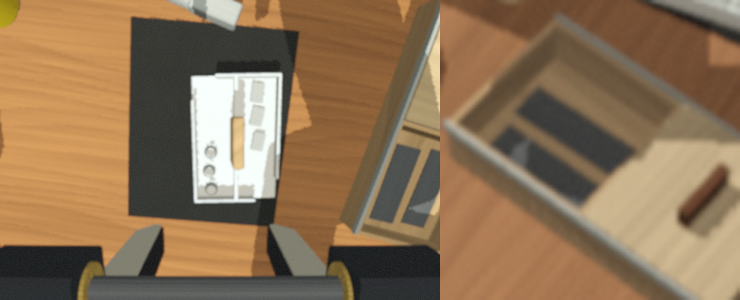

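The tray has moved. Its grip is now at (0.532, 0.278), with three studs at its -x end and three toe plates opposite. Both plates are in the bay.

```bash
cat >> h.py <<'E'
def tray_pose(tip,d,phi,th,h=.041):
    # tool pose for tray with descent dir d(world deg), phi in tray frame, tilt th; TCP h above underside, tool y=-tray y
    yaw=np.deg2rad(d-phi); dv=np.array([np.cos(np.deg2rad(d)),np.sin(np.deg2rad(d)),0])
    Rt=R.from_rotvec(np.cross([0,0,1],dv)*np.deg2rad(th)).as_matrix()@R.from_euler('z',yaw).as_matrix()
    Rtool=Rt@np.diag([1.,-1,-1]); p=np.array(tip)-Rt@np.array([.08,.055,.004])+Rt@np.array([0,0,h])
    return p,Rtool
E
python3 - <<'E'
from h import *
c=cam('wrist')
m=px2w(c,np.array([[231,17],[398,32],[372,224],[228,215]]),.002); print('mat',m.round(3).tolist(),m.mean(0))
plan([.532,.278,.12],down(-81.3),10); 
p0,R0=np.array([.532,.278,.16]),down(-81.3)
for tip,th in (([.529,.0225,.10],0),([.529,.0225,.052],32)):
    p,Rt=tray_pose(tip,173,40,th); print(p.round(3)); plan(p,Rt,40 if th==0 else 20,p0,R0); p0,R0=p,Rt
E
```

```text
mat [[0.663, 0.429, 0.002], [0.675, 0.221, 0.002], [0.42, 0.207, 0.002], [0.405, 0.415, 0.002]] [0.54080648 0.3179116  0.002     ]
10 rows of [-0.0, -0.0, -0.015, 0.156, 0.111, 0.564]
[0.624 0.002 0.137]
40 rows of [0.0, 0.0, -0.518, -0.277, 0.225, 0.023]
[0.59  0.006 0.135]
20 rows of [-0.171, -0.204, -0.0, 0.052, -0.044, -0.013]
```

Request:
move_arm:
  plan:
    - [0, 0, -0.01, 0.16, 0.11, 0.56, 40]
    - [0, 0, -0.01, 0.16, 0.11, 0.56, 40]
    - [0, 0, -0.01, 0.16, 0.11, 0.56, 40]
    - [0, 0, -0.01, 0.16, 0.11, 0.56, 40]
    - [0, 0, -0.02, 0.16, 0.11, 0.56, 40]
    - [0, 0, -0.02, 0.16, 0.11, 0.56, 40]
    - [0, 0, -0.02, 0.16, 0.11, 0.56, 40]
    - [0, 0, -0.02, 0.15, 0.11, 0.56, 40]
    - [0, 0, -0.02, 0.15, 0.11, 0.56, 40]
    - [0, 0, -0.02, 0.15, 0.11, 0.56, 40]

```text
t: 38.05
tool_pos: [0.5325, 0.2771, 0.1195]
orientation: [-3.133, -0.237, -0.0]
force: [0.4, 0.5, -0.7]
opening: 0.0401
gripper_force: 0.0
```

```bash
python3 - <<'E'
from h import *
s=st(); plan([.532,.278,.044],down(-81.3),10)
c=cam('scene'); P=cloud(c); q=P[(P[...,2]>.05)&(P[...,2]<.08)&(np.abs(P[...,0]-.53)<.05)&(np.abs(P[...,1]-.28)<.04)]; print(len(q),np.nanmean(q,0))
E
```

```text
t 38.05 pos [0.5325 0.2771 0.1195] rv [-3.133 -0.237 -0.   ] F [ 0.4  0.5 -0.7] open 0.0401 gf 0.0 q [ 0.39  0.21  1.61 -0.    1.33  1.81]
10 rows of [-0.0, -0.0, -0.001, -0.002, -0.004, 0.302]
127 [0.53461307 0.27611373 0.06280397]
```

Request:
move_arm:
  plan:
    - [0, 0, 0, 0, 0, 0.3, 40]
    - [0, 0, 0, 0, 0, 0.3, 40]
    - [0, 0, 0, 0, 0, 0.3, 40]
    - [0, 0, 0, 0, 0, 0.3, 40]
    - [0, 0, 0, 0, 0, 0.3, 40]
    - [0, 0, 0, 0, 0, 0.3, 40]
    - [0, 0, 0, 0, 0, 0.3, 40]
    - [0, 0, 0, 0, 0, 0.3, 40]
    - [0, 0, 0, 0, 0, 0.3, 40]
    - [0, 0, 0, 0, 0, 0.3, 40]

```text
t: 39.1
tool_pos: [0.5322, 0.2772, 0.045]
orientation: [3.133, 0.237, -0.0]
force: [-0.0, -0.2, -0.1]
opening: 0.0398
gripper_force: 0.0
```

Request:
move_arm:
  plan:
    - [0, 0, 0, 0, 0, 0, 5]
    - [0, 0, 0, 0, 0, 0, 5]
    - [0, 0, 0, 0, 0, 0, 5]
    - [0, 0, 0, 0, 0, 0, 5]
    - [0, 0, 0, 0, 0, 0, 5]
    - [0, 0, 0, 0, 0, 0, 5]
    - [0, 0, 0, 0, 0, 0, 5]
    - [0, 0, 0, 0, 0, 0, 5]
    - [0, 0, 0, 0, 0, 0, 5]
    - [0, 0, 0, 0, 0, 0, 5]
  force: 45

```text
t: 40.1
tool_pos: [0.5325, 0.2775, 0.0462]
orientation: [-3.132, -0.237, -0.001]
force: [-1.4, 1.5, 5.6]
opening: 0.014
gripper_force: 45.0
```

Request:
move_arm:
  plan:
    - [0, 0, 0, 0, 0, -0.1, 5]
    - [0, 0, 0, 0, 0, -0.2, 5]
    - [0, 0, 0, 0, 0, -0.3, 5]
    - [0, 0, 0, 0, 0, -0.4, 5]
    - [0, 0, 0, 0, 0, -0.6, 5]
    - [0, 0, 0, 0, 0, -0.8, 5]
    - [0, 0, 0, 0, 0, -0.8, 5]
    - [0, 0, 0, 0, 0, -0.8, 5]
    - [0, 0, 0, 0, 0, -0.5, 5]
    - [0, 0, 0, 0, 0, -0.2, 5]

```text
t: 41.1
tool_pos: [0.5333, 0.2777, 0.1659]
orientation: [-3.132, -0.237, -0.005]
force: [0.7, 0.9, -3.4]
opening: 0.0136
gripper_force: 45.0
```

```bash
python3 - <<'E'
from h import *
s=st(); p0=np.array(s['tool_pos']);R0=R.from_rotvec(s['orientation']).as_matrix()
c=cam('side'); cv2.imwrite('pics/s6.png',cv2.resize(c['frame'][100:260,170:370,::-1],None,fx=3,fy=3))
for tip,th in (([.529,.0225,.10],0),([.529,.0225,.052],32)):
    p,Rt=tray_pose(tip,173,40,th); print(p.round(3)); plan(p,Rt,37 if th==0 else 20,p0,R0); p0,R0=p,Rt
E
```

```text
t 41.1 pos [0.5333 0.2777 0.1659] rv [-3.132 -0.237 -0.005] F [ 0.7  0.9 -3.4] open 0.0136 gf 45.0 q [ 0.39  0.17  1.56 -0.    1.41  1.81]
[0.624 0.002 0.137]
37 rows of [0.001, -0.001, -0.56, -0.3, 0.243, 0.031]
[0.59  0.006 0.135]
20 rows of [-0.171, -0.204, -0.0, 0.052, -0.044, -0.013]
```

View pics/s6.png

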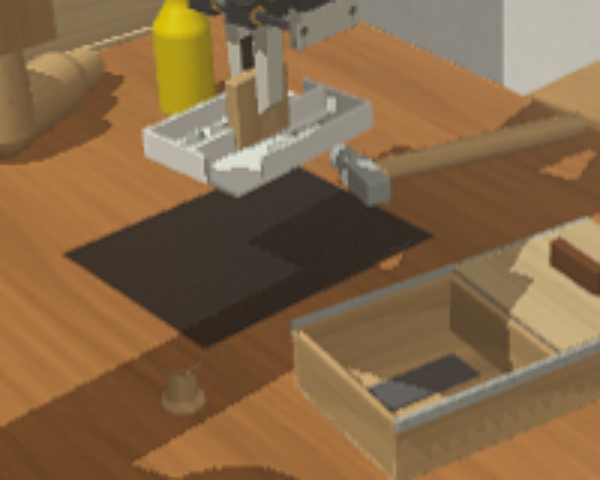

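Request:
move_arm:
  plan:
    - [0, 0, -0.14, -0.075, 0.06, 0.008, 5]
    - [0, 0, -0.28, -0.15, 0.12, 0.015, 5]
    - [0, 0, -0.42, -0.225, 0.18, 0.023, 5]
    - [0, 0, -0.56, -0.3, 0.243, 0.03, 5]
    - [0, 0, -0.56, -0.3, 0.243, 0.03, 5]
    - [0, 0, -0.56, -0.3, 0.243, 0.03, 5]
    - [0, 0, -0.56, -0.3, 0.243, 0.03, 5]
    - [0, 0, -0.56, -0.3, 0.243, 0.03, 5]
    - [0, 0, -0.56, -0.3, 0.243, 0.03, 5]
    - [0, 0, -0.56, -0.3, 0.243, 0.03, 5]

```text
t: 42.15
tool_pos: [0.4907, 0.206, 0.155]
orientation: [-2.976, -1.007, 0.004]
force: [0.3, 0.4, -3.5]
opening: 0.0139
gripper_force: 45.0
```

Request:
move_arm:
  plan:
    - [0, 0, -0.56, -0.3, 0.243, 0.03, 5]
    - [0, 0, -0.56, -0.3, 0.243, 0.03, 5]
    - [0, 0, -0.56, -0.3, 0.243, 0.03, 5]
    - [0, 0, -0.56, -0.3, 0.243, 0.03, 5]
    - [0, 0, -0.56, -0.3, 0.243, 0.03, 5]
    - [0, 0, -0.56, -0.3, 0.243, 0.03, 5]
    - [0, 0, -0.56, -0.3, 0.243, 0.03, 5]
    - [0, 0, -0.56, -0.3, 0.243, 0.03, 5]
    - [0, 0, -0.56, -0.3, 0.243, 0.03, 5]
    - [0, 0, -0.56, -0.3, 0.243, 0.03, 5]

```text
t: 43.15
tool_pos: [0.4931, 0.111, 0.1476]
orientation: [-2.557, -1.823, 0.004]
force: [-0.1, -0.1, -2.8]
opening: 0.0136
gripper_force: 45.0
```

Request:
move_arm:
  plan:
    - [0, 0, -0.56, -0.3, 0.243, 0.03, 5]
    - [0, 0, -0.56, -0.3, 0.243, 0.03, 5]
    - [0, 0, -0.56, -0.3, 0.243, 0.03, 5]
    - [0, 0, -0.56, -0.3, 0.243, 0.03, 5]
    - [0, 0, -0.56, -0.3, 0.243, 0.03, 5]
    - [0, 0, -0.56, -0.3, 0.243, 0.03, 5]
    - [0, 0, -0.56, -0.3, 0.243, 0.03, 5]
    - [0, 0, -0.56, -0.3, 0.243, 0.03, 5]
    - [0, 0, -0.56, -0.3, 0.243, 0.03, 5]
    - [0, 0, -0.56, -0.3, 0.243, 0.03, 5]

```text
t: 44.15
tool_pos: [0.5478, 0.0332, 0.14]
orientation: [-1.92, -2.484, 0.003]
force: [-0.1, -0.1, -3.6]
opening: 0.014
gripper_force: 45.0
```

Request:
move_arm:
  plan:
    - [0, 0, -0.56, -0.3, 0.243, 0.03, 5]
    - [0, 0, -0.56, -0.3, 0.243, 0.03, 5]
    - [0, 0, -0.56, -0.3, 0.243, 0.03, 5]
    - [0, 0, -0.56, -0.3, 0.243, 0.03, 5]
    - [0, 0, -0.56, -0.3, 0.243, 0.03, 5]
    - [0, 0, -0.56, -0.3, 0.243, 0.03, 5]
    - [0, 0, -0.56, -0.3, 0.243, 0.03, 5]
    - [0, 0, -0.42, -0.225, 0.18, 0.023, 5]
    - [0, 0, -0.28, -0.15, 0.12, 0.015, 5]
    - [0, 0, -0.14, -0.075, 0.06, 0.008, 5]

```text
t: 45.15
tool_pos: [0.6221, 0.0006, 0.1335]
orientation: [-1.25, -2.879, 0.001]
force: [0.1, -0.2, -3.5]
opening: 0.0143
gripper_force: 45.0
```

```bash
python3 - <<'E'
from h import *
s=st()
c=cam('scene'); cv2.imwrite('pics/s7.png',cv2.resize(c['frame'][130:260,290:450,::-1],None,fx=4,fy=4,interpolation=cv2.INTER_CUBIC))
p,Rt=tray_pose([.529,.0225,.052],173,40,32,.044); print(p.round(3)); plan(p,Rt,20)
E
```

```text
t 45.15 pos [6.221e-01 6.000e-04 1.335e-01] rv [-1.250e+00 -2.879e+00  1.000e-03] F [ 0.1 -0.2 -3.5] open 0.0143 gf 45.0 q [-0.08  0.25  1.53 -0.    1.36 -0.83]
[0.588 0.006 0.137]
20 rows of [-0.172, -0.205, 0.001, 0.052, -0.041, -0.025]
```

View pics/s7.png

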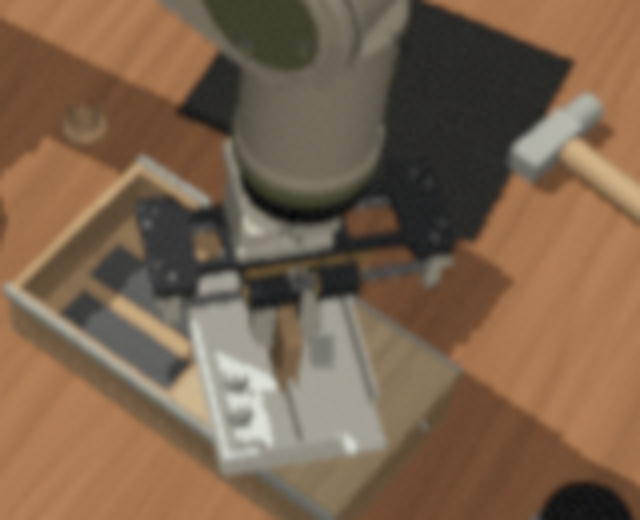

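Request:
move_arm:
  plan:
    - [-0.17, -0.2, 0, 0.05, -0.04, -0.03, 5]
    - [-0.17, -0.2, 0, 0.05, -0.04, -0.03, 5]
    - [-0.17, -0.2, 0, 0.05, -0.04, -0.03, 5]
    - [-0.17, -0.2, 0, 0.05, -0.04, -0.03, 5]
    - [-0.17, -0.2, 0, 0.05, -0.04, -0.03, 5]
    - [-0.17, -0.2, 0, 0.05, -0.04, -0.03, 5]
    - [-0.17, -0.2, 0, 0.05, -0.04, -0.03, 5]
    - [-0.17, -0.2, 0, 0.05, -0.04, -0.03, 5]
    - [-0.17, -0.2, 0, 0.05, -0.04, -0.03, 5]
    - [-0.17, -0.2, 0, 0.05, -0.04, -0.03, 5]

```text
t: 46.2
tool_pos: [0.6052, 0.0033, 0.1399]
orientation: [1.148, 2.638, 0.115]
force: [0.2, 0.3, -2.7]
opening: 0.0137
gripper_force: 45.0
```

Request:
move_arm:
  plan:
    - [-0.17, -0.2, 0, 0.05, -0.04, -0.03, 5]
    - [-0.17, -0.2, 0, 0.05, -0.04, -0.03, 5]
    - [-0.17, -0.2, 0, 0.05, -0.04, -0.03, 5]
    - [-0.17, -0.2, 0, 0.05, -0.04, -0.03, 5]
    - [-0.17, -0.2, 0, 0.05, -0.04, -0.03, 5]
    - [-0.17, -0.2, 0, 0.05, -0.04, -0.03, 5]
    - [-0.17, -0.2, 0, 0.05, -0.04, -0.03, 5]
    - [-0.17, -0.2, 0, 0.05, -0.04, -0.03, 5]
    - [-0.17, -0.2, 0, 0.05, -0.04, -0.03, 5]
    - [-0.17, -0.2, 0, 0.05, -0.04, -0.03, 5]

```text
t: 47.2
tool_pos: [0.5877, 0.0058, 0.1403]
orientation: [1.041, 2.392, 0.213]
force: [-0.5, -0.3, -3.4]
opening: 0.0137
gripper_force: 45.0
```

```bash
python3 - <<'E'
from h import *
s=st()
c=cam('scene');a=cv2.resize(c['frame'][130:270,290:430],(390,390),interpolation=cv2.INTER_CUBIC); b=cam('wrist')['frame']
d=cam('side')['frame']; b=cv2.resize(d[120:260,240:380],(390,390),interpolation=cv2.INTER_CUBIC); cv2.imwrite('pics/v8.png',np.hstack([a,b])[:,:,::-1])
E
```

```text
t 47.2 pos [0.5877 0.0058 0.1403] rv [1.041 2.392 0.213] F [-0.5 -0.3 -3.4] open 0.0137 gf 45.0 q [-0.06 -0.33  2.18 -0.04  0.74 -0.78]
```

View pics/v8.png

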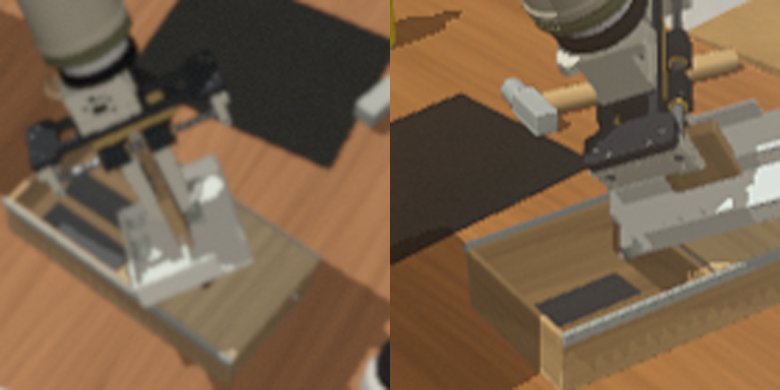

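Request:
move_arm:
  plan:
    - [-0.2, -0.2, 0, 0, 0, -0.1, 5]
    - [-0.2, -0.2, 0, 0, 0, -0.1, 5]
    - [-0.2, -0.2, 0, 0, 0, 0, 5]
    - [-0.2, -0.2, 0, 0, 0, 0, 5]
    - [0.3, 0.3, 0, 0, 0, 0, 5]
    - [-0.3, -0.3, 0, 0, 0, 0, 5]
    - [0.3, 0.3, 0, 0, 0, 0, 5]
    - [-0.3, -0.3, 0, 0, 0, 0, 5]
    - [0, 0, 0, 0, 0, 0, 5]
    - [0, 0, 0, 0, 0, 0, 5]

```text
t: 48.35
tool_pos: [0.5858, 0.0059, 0.1453]
orientation: [0.992, 2.289, 0.262]
force: [0.7, -0.6, -3.4]
opening: 0.0138
gripper_force: 45.0
```

```bash
python3 - <<'E'
from h import *
s=st()
c=cam('side');a=cv2.resize(c['frame'][150:260,250:400],(795,583),interpolation=cv2.INTER_CUBIC)
cv2.imwrite('pics/v9.png',a[:,:,::-1])
E
```

```text
t 48.35 pos [0.5858 0.0059 0.1453] rv [0.992 2.289 0.262] F [ 0.7 -0.6 -3.4] open 0.0138 gf 45.0 q [-0.06 -0.43  2.3  -0.04  0.61 -0.79]
```

View pics/v9.png

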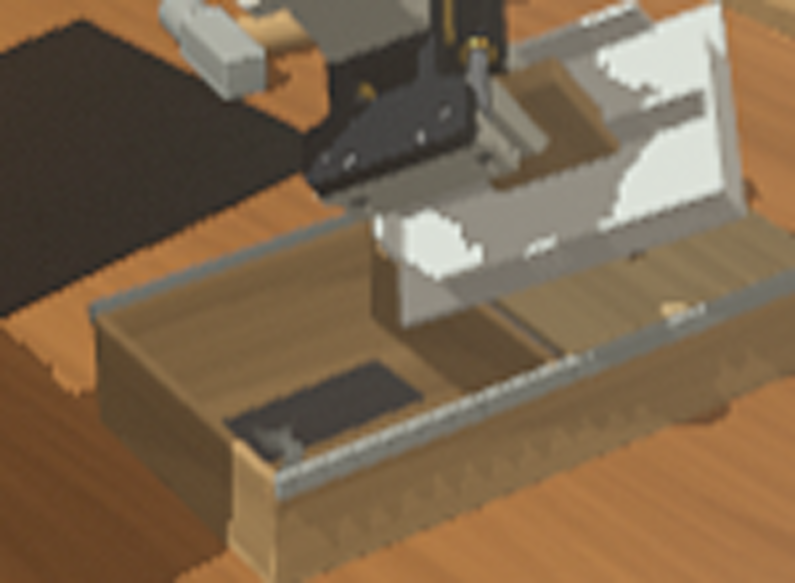

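The tray's stud bay looks empty now. I'll level it, return it to the mat, then check the bay.

```bash
python3 - <<'E'
from h import *
p0,R0=np.array([.622,.0006,.145]),down(43.5-0)
plan(p0,R0,20)
plan([.535,.31,.16],down(-82),37,p0,R0)
E
```

```text
20 rows of [0.208, 0.241, -0.003, -0.054, 0.043, 0.027]
37 rows of [0.0, 0.0, 0.565, 0.358, -0.235, -0.016]
```

Request:
move_arm:
  plan:
    - [0.21, 0.24, 0, -0.05, 0.04, 0.02, 5]
    - [0.21, 0.24, 0, -0.05, 0.04, 0.02, 5]
    - [0.21, 0.24, 0, -0.05, 0.04, 0.02, 5]
    - [0.21, 0.24, 0, -0.05, 0.04, 0.02, 5]
    - [0.21, 0.24, 0, -0.05, 0.04, 0.02, 5]
    - [0.21, 0.24, 0, -0.05, 0.04, 0.02, 5]
    - [0.21, 0.24, 0, -0.05, 0.04, 0.02, 5]
    - [0.21, 0.24, 0, -0.05, 0.04, 0.02, 5]
    - [0.21, 0.24, 0, -0.05, 0.04, 0.02, 5]
    - [0.21, 0.24, 0, -0.05, 0.04, 0.02, 5]

```text
t: 49.4
tool_pos: [0.6028, 0.0036, 0.1497]
orientation: [1.122, 2.588, 0.143]
force: [-0.4, 0.1, -2.2]
opening: 0.0136
gripper_force: 45.0
```

Request:
move_arm:
  plan:
    - [0.21, 0.24, 0, -0.05, 0.04, 0.02, 5]
    - [0.21, 0.24, 0, -0.05, 0.04, 0.02, 5]
    - [0.21, 0.24, 0, -0.05, 0.04, 0.02, 5]
    - [0.21, 0.24, 0, -0.05, 0.04, 0.02, 5]
    - [0.21, 0.24, 0, -0.05, 0.04, 0.02, 5]
    - [0.21, 0.24, 0, -0.05, 0.04, 0.02, 5]
    - [0.21, 0.24, 0, -0.05, 0.04, 0.02, 5]
    - [0.21, 0.24, 0, -0.05, 0.04, 0.02, 5]
    - [0.21, 0.24, 0, -0.05, 0.04, 0.02, 5]
    - [0.2, 0.24, 0, -0.05, 0.04, 0.02, 5]

```text
t: 50.4
tool_pos: [0.6195, 0.0012, 0.1476]
orientation: [-1.25, -2.882, 0.0]
force: [-0.8, -0.2, -2.2]
opening: 0.0139
gripper_force: 45.0
```

```bash
python3 - <<'E'
from h import *
s=st(); plan([.535,.31,.16],down(-82),37)
E
```

```text
t 50.4 pos [0.6195 0.0012 0.1476] rv [-1.25  -2.882  0.   ] F [-0.8 -0.2 -2.2] open 0.0139 gf 45.0 q [-0.08  0.23  1.52 -0.    1.38 -0.83]
37 rows of [-0.0, 0.0, 0.564, 0.357, -0.232, -0.013]
```

Request:
move_arm:
  plan:
    - [0, 0, 0.14, 0.09, -0.06, 0, 5]
    - [0, 0, 0.28, 0.18, -0.12, 0, 5]
    - [0, 0, 0.42, 0.27, -0.17, 0, 5]
    - [0, 0, 0.56, 0.36, -0.23, -0.01, 5]
    - [0, 0, 0.56, 0.36, -0.23, -0.01, 5]
    - [0, 0, 0.56, 0.36, -0.23, -0.01, 5]
    - [0, 0, 0.56, 0.36, -0.23, -0.01, 5]
    - [0, 0, 0.56, 0.36, -0.23, -0.01, 5]
    - [0, 0, 0.56, 0.36, -0.23, -0.01, 5]
    - [0, 0, 0.56, 0.36, -0.23, -0.01, 5]

```text
t: 51.4
tool_pos: [0.5382, 0.0423, 0.1492]
orientation: [1.925, 2.48, 0.001]
force: [-0.5, 0.9, -3.0]
opening: 0.0141
gripper_force: 45.0
```

Request:
move_arm:
  plan:
    - [0, 0, 0.56, 0.36, -0.23, -0.01, 5]
    - [0, 0, 0.56, 0.36, -0.23, -0.01, 5]
    - [0, 0, 0.56, 0.36, -0.23, -0.01, 5]
    - [0, 0, 0.56, 0.36, -0.23, -0.01, 5]
    - [0, 0, 0.56, 0.36, -0.23, -0.01, 5]
    - [0, 0, 0.56, 0.36, -0.23, -0.01, 5]
    - [0, 0, 0.56, 0.36, -0.23, -0.01, 5]
    - [0, 0, 0.56, 0.36, -0.23, -0.01, 5]
    - [0, 0, 0.56, 0.36, -0.23, -0.01, 5]
    - [0, 0, 0.56, 0.36, -0.23, -0.01, 5]

```text
t: 52.4
tool_pos: [0.4826, 0.1318, 0.1516]
orientation: [2.56, 1.818, 0.002]
force: [0.2, 0.2, -2.5]
opening: 0.0138
gripper_force: 45.0
```

Request:
move_arm:
  plan:
    - [0, 0, 0.56, 0.36, -0.23, -0.01, 5]
    - [0, 0, 0.56, 0.36, -0.23, -0.01, 5]
    - [0, 0, 0.56, 0.36, -0.23, -0.01, 5]
    - [0, 0, 0.56, 0.36, -0.23, -0.01, 5]
    - [0, 0, 0.56, 0.36, -0.23, -0.01, 5]
    - [0, 0, 0.56, 0.36, -0.23, -0.01, 5]
    - [0, 0, 0.56, 0.36, -0.23, -0.01, 5]
    - [0, 0, 0.56, 0.36, -0.23, -0.01, 5]
    - [0, 0, 0.56, 0.36, -0.23, -0.01, 5]
    - [0, 0, 0.56, 0.36, -0.23, -0.01, 5]

```text
t: 53.4
tool_pos: [0.4857, 0.2371, 0.1541]
orientation: [2.977, 1.001, 0.003]
force: [-0.5, 0.8, -2.8]
opening: 0.014
gripper_force: 45.0
```

Request:
move_arm:
  plan:
    - [0, 0, 0.56, 0.36, -0.23, -0.01, 5]
    - [0, 0, 0.56, 0.36, -0.23, -0.01, 5]
    - [0, 0, 0.56, 0.36, -0.23, -0.01, 5]
    - [0, 0, 0.56, 0.36, -0.23, -0.01, 5]
    - [0, 0, 0.56, 0.36, -0.23, -0.01, 5]
    - [0, 0, 0.56, 0.36, -0.23, -0.01, 5]
    - [0, 0, 0.56, 0.36, -0.23, -0.01, 5]
    - [0, 0, 0.42, 0.27, -0.17, 0, 5]
    - [0, 0, 0.28, 0.18, -0.12, 0, 5]
    - [0, 0, 0.14, 0.09, -0.06, 0, 5]

```text
t: 54.4
tool_pos: [0.5345, 0.3126, 0.1557]
orientation: [3.132, 0.239, 0.002]
force: [0.1, 0.6, -3.8]
opening: 0.0137
gripper_force: 45.0
```

```bash
python3 - <<'E'
from h import *
s=st(); c=cam('scene'); P=cloud(c); f=c['frame']
a=cv2.resize(f[165:255,290:380],(390,390),interpolation=cv2.INTER_CUBIC); b=cv2.resize(f[110:200,335:425],(390,390),interpolation=cv2.INTER_CUBIC)
cv2.imwrite('pics/v10.png',np.hstack([a,b])[:,:,::-1])
E
```

```text
t 54.4 pos [0.5345 0.3126 0.1557] rv [3.132e+00 2.390e-01 2.000e-03] F [ 0.1  0.6 -3.8] open 0.0137 gf 45.0 q [ 0.45  0.22  1.52 -0.    1.4   1.87]
```

View pics/v10.png

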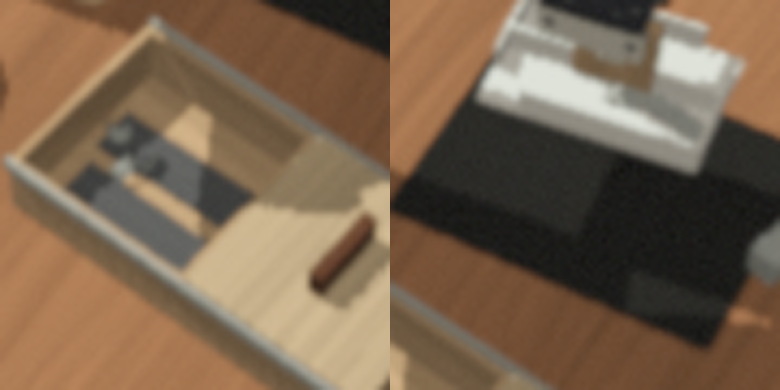

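Three studs lie in the bay at (120,135), (125,165) and (150,165). Now I'll set the tray down on the mat.

Request:
move_arm:
  plan:
    - [0, 0, 0, 0, 0, 0.2, 5]
    - [0, 0, 0, 0, 0, 0.4, 5]
    - [0, 0, 0, 0, 0, 0.6, 5]
    - [0, 0, 0, 0, 0, 0.7, 5]
    - [0, 0, 0, 0, 0, 0.7, 5]
    - [0, 0, 0, 0, 0, 0.7, 5]
    - [0, 0, 0, 0, 0, 0.5, 5]
    - [0, 0, 0, 0, 0, 0.3, 5]
    - [0, 0, 0, 0, 0, 0.1, 5]
    - [0, 0, 0, 0, 0, 0.05, 5]

```text
t: 55.45
tool_pos: [0.5346, 0.3122, 0.0494]
orientation: [3.132, 0.241, 0.001]
force: [0.5, -0.4, -2.5]
opening: 0.0134
gripper_force: 45.0
```

Request:
move_arm:
  plan:
    - [0, 0, 0, 0, 0, 0.03, 5]
    - [0, 0, 0, 0, 0, 0.03, 5]
    - [0, 0, 0, 0, 0, 0.03, 5]
    - [0, 0, 0, 0, 0, 0.03, 5]
    - [0, 0, 0, 0, 0, 0.02, 5]
    - [0, 0, 0, 0, 0, 0, 5]
    - [0, 0, 0, 0, 0, 0, 5]
    - [0, 0, 0, 0, 0, 0, 5]
    - [0, 0, 0, 0, 0, 0, 5]
    - [0, 0, 0, 0, 0, 0, 5]

```text
t: 56.45
tool_pos: [0.5346, 0.3123, 0.0462]
orientation: [3.132, 0.241, 0.002]
force: [-1.6, -0.9, 1.9]
opening: 0.0138
gripper_force: 45.0
```

Request:
move_arm:
  plan:
    - [0, 0, 0, 0, 0, 0, 40]
    - [0, 0, 0, 0, 0, 0, 40]
    - [0, 0, 0, 0, 0, 0, 40]
    - [0, 0, 0, 0, 0, 0, 40]
    - [0, 0, 0, 0, 0, -0.5, 40]
    - [0, 0, 0, 0, 0, -1, 40]
    - [0, 0, 0, 0, 0, -1, 40]
    - [0, 0, 0, 0, 0, -1, 40]
    - [0, 0, 0, 0, 0, -1, 40]
    - [0, 0, 0, 0, 0, -1, 40]

```text
t: 57.45
tool_pos: [0.5344, 0.3123, 0.1856]
orientation: [-3.132, -0.241, -0.003]
force: [-0.5, -0.4, -0.2]
opening: 0.0394
gripper_force: 0.0
```

```bash
python3 - <<'E'
from h import *
s=st(); plan([.646,.0145,.15],down(-7),20)
c=cam('scene'); P=cloud(c); q=P[(P[...,2]>.068)&(P[...,2]<.1)&(np.abs(P[...,0]-.647)<.05)&(np.abs(P[...,1]-.015)<.05)]; print(cv2.minAreaRect((q[:,:2]*1000).astype(np.float32)))
q=P[(P[...,2]>.018)&(P[...,2]<.032)&(np.abs(P[...,0]-.53)<.12)&(np.abs(P[...,1]-.31)<.09)]; print(cv2.minAreaRect((q[:,:2]*1000).astype(np.float32)))
E
```

```text
t 57.45 pos [0.5344 0.3123 0.1856] rv [-3.132e+00 -2.410e-01 -3.000e-03] F [-0.5 -0.4 -0.2] open 0.0394 gf 0.0 q [ 0.45  0.2   1.49 -0.    1.45  1.86]
20 rows of [0.001, -0.001, -0.618, -0.272, 0.626, 0.071]
((646.2420043945312, 24.461109161376953), (59.04643630981445, 110.69064331054688), 37.81300354003906)
((536.484130859375, 310.2110900878906), (161.48228454589844, 119.45218658447266), 8.14799690246582)
```

Tray back at (0.535, 0.312). Now to the rib.

Request:
move_arm:
  plan:
    - [0, 0, -0.62, -0.27, 0.63, 0.07, 45]
    - [0, 0, -0.62, -0.27, 0.63, 0.07, 45]
    - [0, 0, -0.62, -0.27, 0.63, 0.07, 45]
    - [0, 0, -0.62, -0.27, 0.63, 0.07, 45]
    - [0, 0, -0.62, -0.27, 0.63, 0.07, 45]
    - [0, 0, -0.62, -0.27, 0.63, 0.07, 45]
    - [0, 0, -0.62, -0.27, 0.63, 0.07, 45]
    - [0, 0, -0.62, -0.27, 0.63, 0.07, 45]
    - [0, 0, -0.62, -0.27, 0.63, 0.07, 45]
    - [0, 0, -0.62, -0.27, 0.63, 0.07, 45]

```text
t: 58.5
tool_pos: [0.5414, 0.1433, 0.1667]
orientation: [2.89, 1.231, 0.002]
force: [0.4, -0.1, 0.0]
opening: 0.0451
gripper_force: 0.0
```

Request:
move_arm:
  plan:
    - [0, 0, -0.62, -0.27, 0.63, 0.07, 45]
    - [0, 0, -0.62, -0.27, 0.63, 0.07, 45]
    - [0, 0, -0.62, -0.27, 0.63, 0.07, 45]
    - [0, 0, -0.62, -0.27, 0.63, 0.07, 45]
    - [0, 0, -0.62, -0.27, 0.63, 0.07, 45]
    - [0, 0, -0.62, -0.27, 0.63, 0.07, 45]
    - [0, 0, -0.62, -0.27, 0.63, 0.07, 45]
    - [0, 0, -0.62, -0.27, 0.63, 0.07, 45]
    - [0, 0, -0.62, -0.27, 0.63, 0.07, 45]
    - [0, 0, -0.62, -0.27, 0.63, 0.07, 45]

```text
t: 59.5
tool_pos: [0.6491, 0.0135, 0.1492]
orientation: [2.346, 2.088, 0.001]
force: [0.7, -0.4, 0.6]
opening: 0.045
gripper_force: 0.0
```

```bash
python3 - <<'E'
from h import *
s=st(); plan([.646,.0145,.081],down(-7),10)
c=cam('wrist'); P=cloud(c); q=P[(P[...,2]>.075)&(P[...,2]<.095)&(np.abs(P[...,0]-.647)<.05)&(np.abs(P[...,1]-.015)<.05)]; print(cv2.minAreaRect((q[:,:2]*1000).astype(np.float32)) if len(q) else 0,len(q))
E
```

```text
t 59.5 pos [0.6491 0.0135 0.1492] rv [2.346e+00 2.088e+00 1.000e-03] F [ 0.7 -0.4  0.6] open 0.045 gf 0.0 q [-0.06  0.31  1.43 -0.    1.4   0.06]
10 rows of [0.001, 0.0, 0.006, 0.003, -0.013, 0.273]
((647.819580078125, 12.601823806762695), (59.5831413269043, 11.499195098876953), 83.04469299316406) 1201
```

Request:
move_arm:
  plan:
    - [0, 0, 0, 0, 0, 0.27, 45]
    - [0, 0, 0, 0, 0, 0.27, 45]
    - [0, 0, 0, 0, 0, 0.27, 45]
    - [0, 0, 0, 0, 0, 0.27, 45]
    - [0, 0, 0, 0, 0, 0.27, 45]
    - [0, 0, 0, 0, 0, 0.27, 45]
    - [0, 0, 0, 0, 0, 0.27, 45]
    - [0, 0, 0, 0, 0, 0.27, 45]
    - [0, 0, 0, 0, 0, 0.27, 45]
    - [0, 0, 0, 0, 0, 0.27, 45]

```text
t: 60.55
tool_pos: [0.6485, 0.014, 0.0805]
orientation: [2.349, 2.085, 0.001]
force: [0.4, -0.4, -0.5]
opening: 0.0457
gripper_force: 0.0
```

Request:
move_arm:
  plan:
    - [0, 0, 0, 0, 0, 0, 5]
    - [0, 0, 0, 0, 0, 0, 5]
    - [0, 0, 0, 0, 0, 0, 5]
    - [0, 0, 0, 0, 0, 0, 5]
    - [0, 0, 0, 0, 0, 0, 5]
    - [0, 0, 0, 0, 0, 0, 5]
    - [0, 0, 0, 0, 0, 0, 5]
    - [0, 0, 0, 0, 0, 0, 5]
    - [0, 0, 0, 0, 0, 0, 5]
    - [0, 0, 0, 0, 0, 0, 5]
  force: 15

```text
t: 61.55
tool_pos: [0.6469, 0.0143, 0.0813]
orientation: [-2.348, -2.084, 0.003]
force: [-10.2, 0.7, 6.9]
opening: 0.0119
gripper_force: 15.0
```

Request:
move_arm:
  plan:
    - [0, 0, 0, 0, -0.28, 0, 5]
    - [0, 0, 0, 0, -0.28, 0, 5]
    - [0, 0, 0, 0, -0.28, 0, 5]
    - [0, 0, 0, 0, -0.28, 0, 5]
    - [0, 0, 0, 0, -0.28, 0, 5]
    - [0, 0, 0, 0, -0.28, 0, 5]
    - [0, 0, 0, 0, -0.28, 0, 5]
    - [0, 0, 0, 0, -0.28, 0, 5]
    - [0, 0, 0, 0, -0.28, 0, 5]
    - [0, 0, 0, 0, -0.28, 0, 5]

```text
t: 62.55
tool_pos: [0.5787, 0.0229, 0.0813]
orientation: [2.349, 2.085, 0.002]
force: [2.6, 4.9, 2.9]
opening: 0.0119
gripper_force: 15.0
```

Request:
move_arm:
  plan:
    - [0, 0, 0, 0, -0.28, 0, 5]
    - [0, 0, 0, 0, -0.28, 0, 5]
    - [0, 0, 0, 0, -0.28, 0, 5]
    - [0, 0, 0, 0, -0.28, 0, 5]
    - [0, 0, 0, 0, -0.28, 0, 5]
    - [0, 0, 0, 0, -0.28, 0, 5]
    - [0, 0, 0, 0, -0.28, 0, 5]
    - [0, 0, 0, 0, -0.28, 0, 5]
    - [0, 0, 0, 0, -0.28, 0, 5]
    - [0, 0, 0, 0, -0.28, 0, 5]

```text
t: 63.55
tool_pos: [0.5092, 0.0316, 0.0813]
orientation: [2.349, 2.086, 0.003]
force: [2.4, 7.9, 3.6]
opening: 0.0121
gripper_force: 15.0
```

Request:
move_arm:
  plan:
    - [0, 0, 0, 0.02, -0.05, 0, 5]
    - [0, 0, 0, 0.02, -0.05, 0, 5]
    - [0, 0, 0, 0.0, -0.05, 0, 5]
    - [0, 0, 0, 0, -0.05, 0, 5]
    - [0, 0, 0, 0, -0.05, 0, 5]
    - [0, 0, 0, 0, -0.05, 0, 5]
    - [0, 0, 0, 0, -0.05, 0, 5]
    - [0, 0, 0, 0, -0.04, 0, 5]
    - [0, 0, 0, 0, -0.04, 0, 5]
    - [0, 0, 0, 0, 0, 0, 5]

```text
t: 64.55
tool_pos: [0.5007, 0.0327, 0.0813]
orientation: [2.347, 2.083, 0.005]
force: [11.6, 2.9, -3.5]
opening: 0.0118
gripper_force: 15.0
```

Request:
move_arm:
  plan:
    - [0, 0, 0, 0, -0.04, 0, 5]
    - [0, 0, 0, 0, -0.04, 0, 5]
    - [0, 0, 0, 0, 0, 0, 5]
    - [0, 0, 0, 0, 0, 0, 5]
    - [0, 0, 0, 0, 0, 0, 5]
    - [0, 0, 0, 0, 0, 0, 5]
    - [0, 0, 0, 0, 0, 0, 5]
    - [0, 0, 0, 0, 0, 0, 5]
    - [0, 0, 0, 0, 0, 0, 5]
    - [0, 0, 0, 0, 0, 0, 5]

```text
t: 65.55
tool_pos: [0.5006, 0.0327, 0.0814]
orientation: [2.345, 2.081, 0.01]
force: [22.3, 2.0, -12.5]
opening: 0.0121
gripper_force: 15.0
```

Request:
move_arm:
  plan:
    - [0, 0, 0, 0, 0, 0, 40]
    - [0, 0, 0, 0, 0, 0, 40]
    - [0, 0, 0, 0, 0, 0, 40]
    - [0, 0, 0, 0, 0, 0, 40]
    - [0, 0, 0, 0, 0, 0, 40]
    - [0, 0, 0, 0, 0, -0.5, 40]
    - [0, 0, 0, 0, 0, -1, 40]
    - [0, 0, 0, 0, 0, -1, 40]
    - [0, 0, 0, 0, 0, -1, 40]
    - [0, 0, 0, 0, 0, -1, 40]

```text
t: 66.55
tool_pos: [0.4968, 0.0332, 0.1955]
orientation: [2.348, 2.085, 0.001]
force: [-0.3, 0.4, 0.0]
opening: 0.0396
gripper_force: 0.0
```

Request:
move_arm:
  plan:
    - [0, 0, 0, -0.8, 0, -0.4, 40]
    - [0, 0, 0, -0.8, 0, -0.4, 40]
    - [0, 0, 0, -0.8, 0, -0.4, 40]
    - [0, 0, 0, -0.8, 0, -0.4, 40]
    - [0, 0, 0, -0.8, 0, -0.4, 40]
    - [0, 0, 0, -0.8, 0, 0, 40]
    - [0, 0, 0, -0.8, 0, 0, 40]
    - [0, 0, 0, -0.8, 0, 0, 40]
    - [0, 0, 0, 0, 0, 0, 40]
    - [0, 0, 0, 0, 0, 0, 40]

```text
t: 67.55
tool_pos: [0.4778, -0.1256, 0.2442]
orientation: [2.35, 2.084, 0.001]
force: [-0.1, 0.9, -0.7]
opening: 0.0398
gripper_force: 0.0
```

```bash
python3 - <<'E'
from h import *
s=st(); f=cam('scene')['frame']; a=cv2.resize(f[108:268,285:445],(580,580),interpolation=cv2.INTER_CUBIC); cv2.imwrite('pics/v11.png',a[:,:,::-1])
E
```

```text
t 67.55 pos [ 0.4778 -0.1256  0.2442] rv [2.350e+00 2.084e+00 1.000e-03] F [-0.1  0.9 -0.7] open 0.0398 gf 0.0 q [-0.36 -0.17  1.76  0.    1.55 -0.24]
```

View pics/v11.png

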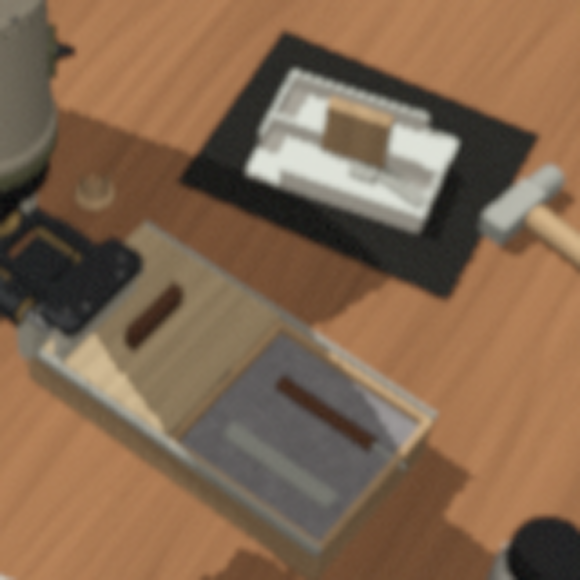

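The cover is home (rib at 155,315). The tray stands flat on the mat, its toe plates at (390,180) and its stud bay empty. I'm handing in.

```bash
python3 -c "
from plant import close_job
print(close_job())"
```

```text
the job is handed in; nothing more can be done
None
```

The job is handed in: both stiffener plates and all three studs are in the bay with the cover fully home, and the tray stands flat on its mat with the toe plates still in it.

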